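Stand the compound jars at the scanner under the bench lamp

ROBOT

A 7-joint arm with a two-finger parallel gripper is mounted at the origin on the work surface. World frame = base frame: x ahead of the robot, y to its left, z up, the work surface at z = 0. Lengths are in m, angles in rad, forces in N, time in s.
With the tool pointing down it reaches from about 0.4 to 0.875 m from the base axis. Payload 19.3 kg.
Tool frame: the origin (TCP) lies at the very end of the fingers, on their centre line; the grasp point (between the pads) lies 19 mm behind it; y points along the fingers, z is the direction in which the jaws open and shut, and the axes are right-handed (so a half turn about y gives the same grasp; the last joint's range is limited). The gripper opens to 85 mm and grips with 20 to 120 N. Pads are 22 mm wide; open, the fingers measure 114 mm over their backs; the gripper's body (76 mm by 85 mm) begins 54 mm behind the grasp point. The pads swing forward as they close: fully open they stand 13 mm farther back than shut.
Start: joints at [-1.192, 0.521, -0.036, 1.599, 0.021, 1.021, -0.113], TCP at [0.271, 0.563, 0.231] pointing down, gripper open.
Joint ranges: [-2.91, 2.91], [-0.3, 2.13], [-1.5, 1.42], [0.17, 2.43], [-1.26, 4.41], [0.16, 1.93], [-2.52, 2.52]. Speed limits (rad/s): [1.89, 1.89, 2.39, 2.39, 3.01, 3.01, 3.01].

INTERFACE

Orientations are given as a rotation vector (axis times angle).
In Python, from bench import status, viewer, ctrl gives the robot as it stands. The module is installed in compiled form; this text tells all that it offers.
- The arm moves only by the tool arm_command, never from a script. Its argument "steps" is a list of rows, each a list of 7 numbers: the shift along the tool's x, y, z scaled (see below), then the turn, a rotation vector about the tool's x, y, z scaled (see below), then the closure in counts, from 0 (fully open) to 255 (shut). In form: [[dx, dy, dz, ax, ay, az, hand], ...]. A call has 1 to 20 rows; each row is the pose to reach, as a shift and turn from the pose measured when the call began, along the tool's axes at that moment; what a row does not reach only later rows make up. The controller multiplies each number of a shift by 0.5 m and each number of a turn by 60 degrees. A row lasts 1/12 s, in which the tool goes at most 41.7 mm and 7.16 degrees, less where a joint would pass 70% of its speed; a pose out of reach is approached as far as the arm can. A call with a number of a shift or a turn outside -1 to 1 is refused whole. A call with a gripper value outside its range is refused whole. The fingers move at their own pace and stop on an object; the grip force is fixed at half the most. Time passes only in rows, so rows that repeat a pose let the fingers close. It gives the time, the measured TCP pose, the force and the opening at its end, in the units of the state.
- status.sense(): the state, without advancing time (a new reading comes with each control period).
- viewer.read_camera(name): name is "scene" or "top"; returns the picture (420x560x3 uint8, blue, green, red); there is no depth.
- viewer.camera_model(name): a dict with "fx", "fy", "cx", "cy" (pixels), "rvec" (rotation vector, rad) and "tvec" (3), from world to camera coordinates, as OpenCV has them. Camera axes: x right, y down, z forward; pixel columns grow to the right and rows downward; lengths in m; the calibration is good to about 2 mm. A picture is of the moment at which its call begins. camera_model takes no time and is no camera call.
- ctrl.sign_off(): hands the job in, once; it reports no verdict.
Trained networks look in the newest picture that a camera, given by its name, has taken for a name from the list of things; names that differ only in an ending like _2 or _b are one class to them, and where a whole thing is asked for, a point or a joint stands for the part that bears it (a point fixed in the world has none). Each returns a list of dicts, best first, with "score" (0 to 1); they miss things now and then, are a little off and sometimes report something else, mostly with a low value. They report only what shows in the picture. A call takes as long as a camera call.
- viewer.trace(name, camera): "pixels" (420x560 bool, what is visible of it) and "uv" ([column, row] in pixels, amid what is visible of it).
- viewer.tip_of(name, camera): "uv" ([column, row] in pixels: a listed point, or the origin of a listed thing).
The state is a dict: "clock": time; "joints": joint angles; "joint_velocities": joint speeds; "joint_torque": joint torques, N m; "tcp_pos": TCP position; "tcp_rot": TCP orientation; "contact_force": force on the tool from outside, world axes, zero at the start; "ft_torque": the same for the moment, N m; "width": finger opening in m.
Only numpy, scipy, OpenCV 4.12 (cv2) and the standard library are available. Lean on these libraries where they do the work, as an engineer would, in place of code of your own. Each camera call takes 0.05 s, during which the arm holds its last target. There are 200 camera calls.

TASK

Swing the bench lamp all the way out to the side, off the green mat, and leave it there while you lift the jars out of the blue bin one at a time and stand each of them upright on the green mat with the black stripe on its side facing the black scanner bar. When every jar stands on the mat like that, swing the lamp back so that its head is over the middle of the mat. Leave the mug, the screwdriver and the carton where they are.

Things in the scene. Friction and masses are not known exactly. Their poses are not given: they have to be found in the camera images.
- scanner: fixed scan station on the bench: a green mat 110 (x) by 320 (y) mm, thin and flush with the bench, with a black scanner bar, 50 deep (x), 320 long (y) and 40 mm high, along its +x edge. Origin: mat centre at bench height. x points from the mat towards the bar, z up; the bar's face is the plane x = +55 mm and looks along -x. Four jars fit side by side along y.
- scan_face (a point): point at the middle of the scanner bar's face, 55 mm from the mat centre along the station's x, 22 mm above the bench
- bin: fixed blue open bin, 225 by 225 mm outside, 40 mm high, walls and floor 5 mm thick; origin at the centre of its underside, z up
- lamp_arm (a joint): swing of the bench lamp's arm about its vertical post, rad: near 0 the head is over the mat, it grows anticlockwise seen from above and ends at a stop at 1.3, with the head out at the side nearer the robot; the other stop is at -0.35. Swung out means more than 1.1. Stiff hinge that stays where it is left; about 1.5 N at the grip moves it.
- lamp_pivot (a point): point on the lamp's hinge axis (vertical) at the top of its post, 220 mm above the bench; post 22 mm across on a foot 100 mm across
- lamp_grip (a point): point to hold on the lamp head: on the axis of an upright black round grip, 18 mm in diameter, standing on top of the white lamp head (110 mm across, underside 198 mm above the bench, top 235 mm). The point is 275 mm above the bench; the grip's top is at 296 mm. It is over the centre of the head, 265 mm from the hinge axis. The arm runs from post to head, 216 to 232 mm above the bench.
- jar1: loose round white jar with a red lid, 58 mm in diameter, 75 mm tall, thick-based, about 300 g, standing upright; may be absent. Origin: centre of its underside, z up. x points out through the black stripe on its side (a black bar on the lid runs from the centre towards the same side)
- jar2: loose round white jar with a yellow lid, 58 mm in diameter, 75 mm tall, thick-based, about 300 g, standing upright; may be absent. Origin: centre of its underside, z up. x points out through the black stripe on its side (a black bar on the lid runs from the centre towards the same side)
- jar3: loose round white jar with a white lid, 58 mm in diameter, 75 mm tall, thick-based, about 300 g, standing upright; may be absent. Origin: centre of its underside, z up. x points out through the black stripe on its side (a black bar on the lid runs from the centre towards the same side)
- jar4: loose round white jar with a grey lid, 58 mm in diameter, 75 mm tall, thick-based, about 300 g, standing upright; may be absent. Origin: centre of its underside, z up. x points out through the black stripe on its side (a black bar on the lid runs from the centre towards the same side)
- mug: bystander: blue mug, 80 mm across, 90 mm tall; origin under its centre. Leave alone
- screwdriver: bystander: screwdriver lying along its own x, about 200 mm long, handle towards -x; leave alone
- carton: bystander: cardboard carton 70 by 110 by 50 mm; origin under its centre. Leave alone

How it is judged:
By the outcome, as a careful person would: the job done as asked, in the order asked, and still so for the second after the job is handed in, with the robot touching nothing.
Of jar1, jar2, jar3, jar4 only 3 to 4 are there at a start; the rules pass over those that are not, and their reading is None.
At some moment in a run one of jar1, jar2, jar3, jar4 may be knocked a few centimetres aside while the robot is not near it.
It also fails if it takes over 210 s, if anything falls off the work surface, if the arm or the gripper's body presses on something with over 40 N, if the wrist force passes 120 N, or if a joint passes its speed limit or range.

## Working session

There is one attempt and no reset: what is moved stays moved. The work goes in short steps, Python scripts to look and compute and a tool call to move; the robot and the scene stay as the last step left them, time stands still between calls to the robot, and variables do not carry over. Pictures are saved under pics/ and viewed, about 12 in all and at most 16, crops included, and the job is handed in when it is done.

Besides the shell and the picture viewer there is one more tool, called after "Emit:" by a JSON object that holds its "op" and its "data", one argument or row to a line. arm_command: Moves the arm, as the interface text tells. Shifts and turns lie within -1 to 1; 1 stands for 0.5 m of shift or 60 degrees of turn. Its arguments: {"type":"object","properties":{"steps":{"type":"array","items":{"type":"array","items":{"type":"number"}}}},"required":["steps"]}

```bash
mkdir -p pics; cat > h.py <<'E'
import numpy as np, cv2
from scipy.spatial.transform import Rotation as R
from bench import status, viewer, ctrl
def cam(n):
    m=viewer.camera_model(n); K=np.array([[m['fx'],0,m['cx']],[0,m['fy'],m['cy']],[0,0,1]])
    return K,R.from_rotvec(np.ravel(m['rvec'])).as_matrix(),np.ravel(m['tvec'])
def ray(n,uv,z):
    K,r,t=cam(n); c=-r.T@t; d=r.T@np.linalg.solve(K,[uv[0],uv[1],1]); return c+d*(z-c[2])/d[2]
def proj(n,p):
    K,r,t=cam(n); q=K@(r@np.asarray(p,float)+t); return q[:2]/q[2]
def snap(n,f,crop=None,s=1):
    im=viewer.read_camera(n).copy()
    if crop: im=im[crop[1]:crop[3],crop[0]:crop[2]]
    cv2.imwrite('pics/'+f,cv2.resize(im,None,fx=s,fy=s,interpolation=cv2.INTER_CUBIC)); 
def rel(p,Rw=None):
    "row numbers to go to world TCP p, orientation matrix Rw"
    s=status.sense(); r=R.from_rotvec(s['tcp_rot'])
    d=r.inv().apply(np.asarray(p)-s['tcp_pos'])/0.5
    a=np.zeros(3) if Rw is None else (r.inv()*R.from_matrix(Rw)).as_rotvec()/np.radians(60)
    return np.round(np.r_[d,a],3)
E
python3 - <<'E'
from h import *
s=status.sense(); print(s); print(R.from_rotvec(s['tcp_rot']).as_matrix().round(3))
for n in('scene','top'):
    im=viewer.read_camera(n); cv2.imwrite(f'pics/{n}0.png',im); K,r,t=cam(n); print(n,K[0,0],(-r.T@t).round(3),r.round(2).tolist())
    for o in 'scanner scan_face bin lamp_pivot lamp_grip jar1 jar2 jar3 jar4 mug screwdriver carton'.split():
        print(n,o,[(np.round(d['uv'],1).tolist(),round(d['score'],2)) for d in viewer.tip_of(o,n)][:3])
E
```

```text
{'clock': 0.0, 'joints': array([-1.19217845,  0.52201165, -0.03631017,  1.59998162,  0.02121581,
        1.02109312, -0.1127785 ]), 'joint_velocities': array([ 5.68585354e-04,  9.62648942e-04,  1.79044241e-03,  8.07484499e-04,
        2.71471274e-05, -7.17853410e-04, -1.12668923e-03]), 'joint_torque': array([-1.34264599e-03, -9.27120996e+01,  1.97911732e+00, -3.69962633e+01,
        1.77399558e-02,  7.79947004e-03, -2.09389412e-06]), 'tcp_pos': array([0.27109311, 0.56278754, 0.23073685]), 'tcp_rot': array([-1.54309251,  0.35213121, -0.35189736]), 'contact_force': array([ 0.30227875, -0.24821219, -0.79079947]), 'ft_torque': array([ 0.00682939,  0.04097418, -0.01563679]), 'width': 0.08548810724178982}
[[ 0.901 -0.     0.434]
 [-0.434 -0.001  0.901]
 [ 0.    -1.    -0.001]]
scene 485.17050314423204 [ 1.108 -0.591  0.838] [[0.76, 0.65, 0.01], [0.41, -0.46, -0.79], [-0.5, 0.61, -0.62]]
scene scanner [([232.0, 292.3], 0.92)]
scene scan_face [([248.0, 297.2], 0.7)]
scene bin [([330.4, 217.6], 0.8)]
scene lamp_pivot [([147.1, 308.9], 0.8)]
scene lamp_grip []
scene jar1 [([301.3, 221.7], 0.92
[... 593 characters left out ...]
6, 236.1], 0.55), ([321.8, 256.9], 0.34)]
top scan_face [([322.9, 254.0], 0.72), ([300.9, 213.4], 0.64)]
top bin [([168.7, 224.8], 0.69)]
top lamp_pivot [([421.3, 205.2], 0.55), ([152.5, 245.3], 0.46)]
top lamp_grip [([322.5, 254.8], 0.9)]
top jar1 [([187.6, 239.6], 0.93), ([182.5, 208.9], 0.79), ([149.7, 209.3], 0.71)]
top jar2 [([187.6, 239.6], 0.93), ([182.5, 208.9], 0.79), ([149.7, 209.3], 0.71)]
top jar3 [([187.6, 239.6], 0.93), ([182.5, 208.9], 0.79), ([149.7, 209.3], 0.71)]
top jar4 [([187.6, 239.6], 0.93), ([182.5, 208.9], 0.79), ([149.7, 209.3], 0.71)]
top mug [([234.9, 146.9], 0.69)]
top screwdriver [([267.6, 295.6], 0.9)]
top carton [([309.2, 149.6], 0.64), ([322.6, 256.2], 0.32)]
```

View pics/scene0.png

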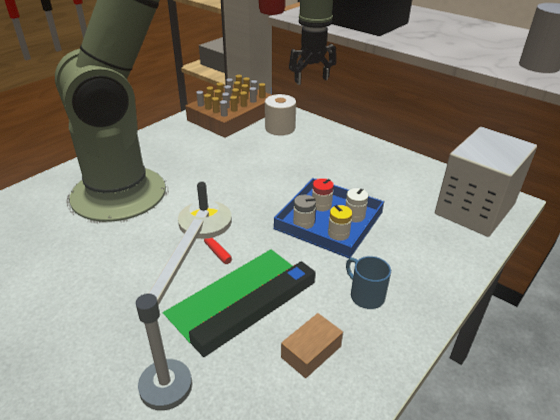

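View pics/top0.png

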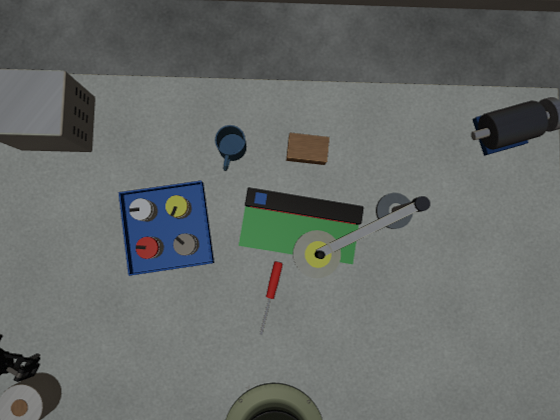

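The four jars (white, yellow, red and grey lids) are in the bin around top (140–187, 206–247). The lamp head is over the mat at (320,254), with its pivot at (421,205). The mat runs from (240,207) to (357,262), and the mug, carton and screwdriver are clear of it. Next I'll measure these precisely.

```bash
cat >> h.py <<'E'
def jars(n='top',z=0.08,stripe=True):
    im=viewer.read_camera(n); out=[]
    for d in viewer.trace('jar1',n): out.append((round(d['score'],2),np.round(d['uv'],1).tolist(),int(d['pixels'].sum())))
    return im,out
E
python3 - <<'E'
from h import *
im=viewer.read_camera('top')
hsv=cv2.cvtColor(im,cv2.COLOR_BGR2HSV)
for n in('top','scene'):
    im=viewer.read_camera(n); hsv=cv2.cvtColor(im,cv2.COLOR_BGR2HSV)
    g=cv2.inRange(hsv,(50,120,60),(75,255,255)); c=max(cv2.findContours(g,0,2)[0],key=cv2.contourArea)
    q=cv2.approxPolyDP(cv2.convexHull(c),6,True)[:,0]; print(n,'mat',[(p.tolist(),ray(n,p,0)[:2].round(3).tolist()) for p in q])
    for d in viewer.trace('scanner',n)[:1]:
        q=cv2.minAreaRect(np.argwhere(d['pixels'])[:,::-1].astype(np.float32)); print('scanner',d['score'],d['pixels'].sum())
print('sf',ray('top',[300.9,213.4],.022),ray('scene',[248,297.2],.022))
print('scanner orig',ray('top',[296.6,236.1],0),ray('scene',[232,292.3],0))
print('pivot',ray('top',[421.3,205.2],.22),ray('scene',[147.1,308.9],.22))
print('grip',ray('top',[322.5,254.8],.275),ray('scene',[202,205],.275))
print('bin',ray('top',[168.7,224.8],0),ray('scene',[330.4,217.6],0))
for d in viewer.tip_of('jar1','top'): print('jar top',d['score'],np.round(d['uv'],1),ray('top',d['uv'],.005).round(3))
viewer.read_camera('scene')
for d in viewer.tip_of('jar1','scene'): print('jar scene',d['score'],np.round(d['uv'],1),ray('scene',d['uv'],.005).round(3))
print('lids',[ray('top',p,.08)[:2].round(3).tolist() for p in((140,209),(177,206),(147,247),(186,244))])
im=viewer.read_camera('top')
a=cv2.resize(im[170:285,105:225],None,fx=5,fy=5,interpolation=cv2.INTER_CUBIC)
cv2.imwrite('pics/bin1.png',a)
E
```

```text
top mat [([242, 231], [0.543, 0.1]), ([246, 207], [0.61, 0.091]), ([357, 225], [0.567, -0.219]), ([291, 253], [0.486, -0.037]), ([247, 246], [0.502, 0.085])]
scanner 0.8 5586
scene mat [([292, 266], [0.58, 0.097]), ([190, 342], [0.563, -0.22]), ([163, 313], [0.459, -0.207]), ([269, 250], [0.499, 0.103])]
scanner 0.91 7431
sf [ 0.5944599 -0.0606549  0.022    ] [ 0.58286151 -0.06373915  0.022     ]
scanner orig [ 0.53272004 -0.0514635   0.        ] [ 0.530288   -0.06279431  0.        ]
pivot [ 0.60611475 -0.3245975   0.22      ] [ 0.60231117 -0.31933891  0.22      ]
grip [ 0.48802368 -0.08959459  0.275     ] [ 0.51674829 -0.11259662  0.275     ]
bin [0.55609309 0.30231374 0.        ] [0.53950076 0.31658165 0.        ]
jar top 0.96 [151.8 244.8] [0.5   0.345 0.005]
jar top 0.9 [186.7 239.2] [0.518 0.25  0.005]
jar top 0.89 [181.  204.6] [0.612 0.27  0.005]
jar top 0.61 [147.7 207.7] [0.602 0.361 0.005]
jar top 0.16 [230.4 144.4] [0.785 0.139 0.005]
jar scene 0.94 [303.7 223.2] [0.502 0.243 0.005]
jar scene 0.92 [338.7 233.4] [0.599 0.27  0.005]
jar scene 0.87 [355.7 213.4] [0.585 0.374 0.005]
lids [[0.592, 0.361], [0.602, 0.266], [0.495, 0.339], [0.505, 0.239]]
```

View pics/bin1.png

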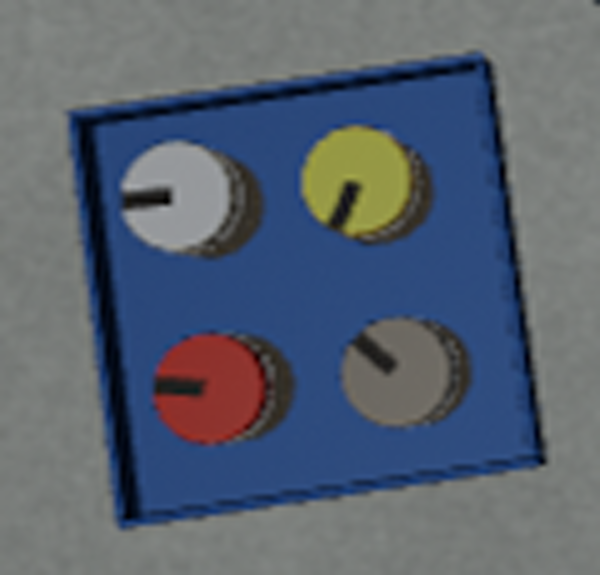

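```bash
cat >> h.py <<'E'
def down(yaw):
    c,s=np.cos(np.radians(yaw)),np.sin(np.radians(yaw)); z=np.array([c,s,0]); y=np.array([0,0,-1.]); return np.c_[np.cross(y,z),y,z]
def pose():
    s=status.sense(); m=R.from_rotvec(s['tcp_rot']).as_matrix(); return s['clock'],s['tcp_pos'].round(4),'yaw',np.degrees(np.arctan2(m[1,2],m[0,2])).round(1),'w',round(s['width'],4),'F',s['contact_force'].round(1),'q',s['joints'].round(2)
E
python3 - <<'E'
from h import *
print(rel([.271,.563,.40],down(57)),rel([.486,-.089,.40],down(57)))
print('grip',ray('scene',[203,192],.275),ray('scene',[202,182.5],.296),ray('top',[319.6,254.5],.296), proj('scene',[.487,-.09,.296]))
E
```

```text
[-0.    -0.337 -0.    -0.     0.121  0.   ] [ 0.953 -0.337 -0.989 -0.     0.121  0.   ]
grip [ 0.48627809 -0.08190917  0.275     ] [ 0.48408021 -0.08016518  0.296     ] [ 0.48893086 -0.08079537  0.296     ] [199.28561857 185.18425503]
```

Emit:
{"op": "arm_command", "data": {
  "steps": [
    [0,-0.337,0,0,0.121,0,0],
    [0,-0.337,0,0,0.121,0,0],
    [0,-0.337,0,0,0.121,0,0],
    [0,-0.337,0,0,0.121,0,0],
    [0.949,-0.337,-0.98,0,0.121,0,0],
    [0.949,-0.337,-0.98,0,0.121,0,0],
    [0.949,-0.337,-0.98,0,0.121,0,0],
    [0.949,-0.337,-0.98,0,0.121,0,0],
    [0.949,-0.337,-0.98,0,0.121,0,0],
    [0.949,-0.337,-0.98,0,0.121,0,0],
    [0.949,-0.337,-0.98,0,0.121,0,0],
    [0.949,-0.337,-0.98,0,0.121,0,0],
    [0.949,-0.337,-0.98,0,0.121,0,0],
    [0.949,-0.337,-0.98,0,0.121,0,0],
    [0.949,-0.337,-0.98,0,0.121,0,0],
    [0.949,-0.337,-0.98,0,0.121,0,0],
    [0.949,-0.337,-0.98,0,0.121,0,0],
    [0.949,-0.337,-0.98,0,0.121,0,0],
    [0.949,-0.337,-0.98,0,0.121,0,0],
    [0.949,-0.337,-0.98,0,0.121,0,0]
  ]
}}

```text
clock: 3.42
tcp_pos: [0.4813, -0.0717, 0.4002]
tcp_rot: [-1.523, 0.45, -0.451]
contact_force: [1.0, 0.3, 0.8]
width: 0.0856
```

```bash
python3 - <<'E'
from h import *
print(pose()); print(rel([.487,-.083,.30],down(57)),rel([.487,-.083,.256],down(57)))
snap('scene','s2.png',(60,60,460,360),2)
E
```

```text
(3.4167, array([ 0.4813, -0.0717,  0.4002]), 'yaw', np.float64(57.0), 'w', 0.0856, 'F', array([1. , 0.3, 0.8]), 'q', array([-0.4 ,  0.15,  0.5 ,  1.72, -0.08,  1.28,  1.11]))
[ 0.022  0.2   -0.013 -0.001  0.001  0.001] [ 0.022  0.288 -0.013 -0.001  0.001  0.001]
```

View pics/s2.png

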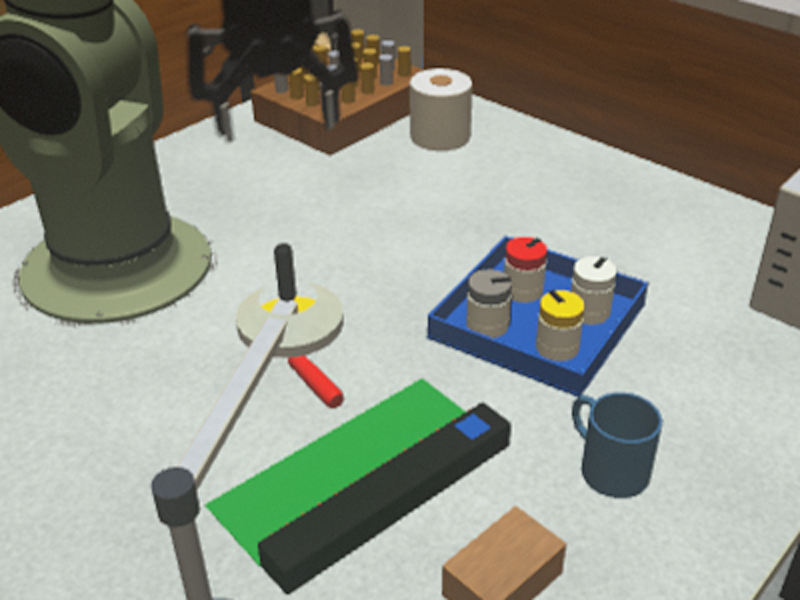

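The open gripper hangs above the black grip, which is at (285,270) in the crop, with its fingers at (225,135) and (330,125) either side. I'll descend and close partway around it.

Emit:
{"op": "arm_command", "data": {
  "steps": [
    [0.022,0.1,-0.013,0,0,0,0],
    [0.022,0.1,-0.013,0,0,0,0],
    [0.022,0.2,-0.013,0,0,0,0],
    [0.022,0.2,-0.013,0,0,0,0],
    [0.022,0.288,-0.013,0,0,0,0],
    [0.022,0.288,-0.013,0,0,0,0],
    [0.022,0.288,-0.013,0,0,0,0],
    [0.022,0.288,-0.013,0,0,0,180],
    [0.022,0.288,-0.013,0,0,0,180],
    [0.022,0.288,-0.013,0,0,0,180],
    [0.022,0.288,-0.013,0,0,0,180],
    [0.022,0.288,-0.013,0,0,0,180],
    [0.022,0.288,-0.013,0,0,0,180],
    [0.022,0.288,-0.013,0,0,0,180]
  ]
}}

```text
clock: 4.63
tcp_pos: [0.4883, -0.0909, 0.2565]
tcp_rot: [-1.524, 0.454, -0.458]
contact_force: [0.5, 1.2, 0.3]
width: 0.0248
```

```bash
python3 - <<'E'
from h import *
print(pose())
P=np.array([.604,-.322]); a0=np.degrees(np.arctan2(.239,-.117)); print(a0)
for a in np.arange(a0,a0+66,5): 
    p=P+.2655*np.array([np.cos(np.radians(a)),np.sin(np.radians(a))]); print(round(a,1),p.round(3),rel([*p,.256],down(57))[:3])
E
```

```text
(4.6333, array([ 0.4883, -0.0909,  0.2565]), 'yaw', np.float64(56.7), 'w', 0.0248, 'F', array([0.5, 1.2, 0.3]), 'q', array([-0.32,  0.31,  0.49,  1.92, -0.18,  0.95,  1.24]))
116.08358537123965
116.1 [ 0.487 -0.084] [-0.01   0.001  0.011]
121.1 [ 0.467 -0.095] [-0.032  0.001 -0.03 ]
126.1 [ 0.448 -0.107] [-0.05   0.001 -0.072]
131.1 [ 0.43  -0.122] [-0.064  0.001 -0.116]
136.1 [ 0.413 -0.138] [-0.075  0.001 -0.161]
141.1 [ 0.397 -0.155] [-0.081  0.001 -0.207]
146.1 [ 0.384 -0.174] [-0.084  0.001 -0.254]
151.1 [ 0.372 -0.194] [-0.082  0.001 -0.3  ]
156.1 [ 0.361 -0.214] [-0.077  0.001 -0.346]
161.1 [ 0.353 -0.236] [-0.067  0.001 -0.391]
166.1 [ 0.346 -0.258] [-0.054  0.001 -0.436]
171.1 [ 0.342 -0.281] [-0.036  0.001 -0.478]
176.1 [ 0.339 -0.304] [-0.015  0.002 -0.52 ]
181.1 [ 0.339 -0.327] [ 0.009  0.002 -0.559]
```

Emit:
{"op": "arm_command", "data": {
  "steps": [
    [-0.02,0,-0.01,0,0,0,180],
    [-0.032,0,-0.03,0,0,0,180],
    [-0.042,0,-0.052,0,0,0,180],
    [-0.05,0,-0.072,0,0,0,180],
    [-0.058,0,-0.094,0,0,0,180],
    [-0.064,0,-0.116,0,0,0,180],
    [-0.07,0,-0.138,0,0,0,180],
    [-0.075,0,-0.161,0,0,0,180],
    [-0.078,0,-0.184,0,0,0,180],
    [-0.081,0,-0.207,0,0,0,180],
    [-0.083,0,-0.23,0,0,0,180],
    [-0.084,0,-0.254,0,0,0,180],
    [-0.083,0,-0.277,0,0,0,180],
    [-0.082,0,-0.3,0,0,0,180],
    [-0.082,0,-0.3,0,0,0,180]
  ]
}}

```text
clock: 5.88
tcp_pos: [0.3704, -0.1958, 0.2566]
tcp_rot: [-1.525, 0.456, -0.46]
contact_force: [1.0, 0.4, -0.1]
width: 0.025
```

```bash
python3 - <<'E'
from h import *
print(pose())
P=np.array([.604,-.322])
for a in np.arange(151,187,5): 
    p=P+.2655*np.array([np.cos(np.radians(a)),np.sin(np.radians(a))]); print(round(a,1),p.round(3),rel([*p,.256],down(57))[:3])
snap('scene','s3.png',(60,100,360,400),2)
E
```

```text
(5.8833, array([ 0.3704, -0.1958,  0.2566]), 'yaw', np.float64(56.5), 'w', 0.025, 'F', array([ 1. ,  0.4, -0.1]), 'q', array([-0.16,  0.17,  0.57,  2.1 , -0.12,  0.9 ,  1.47]))
151 [ 0.372 -0.193] [-0.     0.001  0.006]
156 [ 0.361 -0.214] [ 0.005  0.001 -0.04 ]
161 [ 0.353 -0.236] [ 0.015  0.001 -0.085]
166 [ 0.346 -0.258] [ 0.028  0.002 -0.13 ]
171 [ 0.342 -0.28 ] [ 0.046  0.002 -0.173]
176 [ 0.339 -0.303] [ 0.067  0.002 -0.214]
181 [ 0.339 -0.327] [ 0.091  0.002 -0.253]
186 [ 0.34 -0.35] [ 0.119  0.002 -0.29 ]
```

View pics/s3.png

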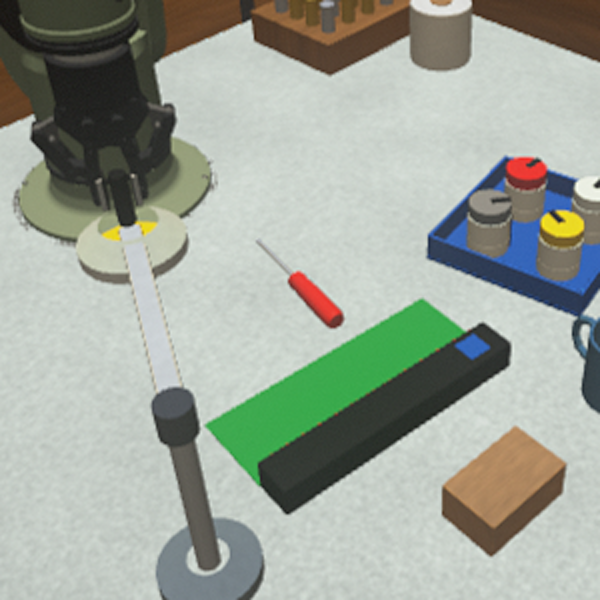

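The head follows: it is now at (130,240) in the crop, off the mat, with the grip still between the fingers. Continuing.

Emit:
{"op": "arm_command", "data": {
  "steps": [
    [0.002,0,-0.02,0,0,0,180],
    [0.005,0,-0.04,0,0,0,180],
    [0.01,0,-0.062,0,0,0,180],
    [0.015,0,-0.085,0,0,0,180],
    [0.021,0,-0.107,0,0,0,180],
    [0.028,0,-0.13,0,0,0,180],
    [0.037,0,-0.152,0,0,0,180],
    [0.046,0,-0.173,0,0,0,180],
    [0.056,0,-0.194,0,0,0,180],
    [0.067,0,-0.214,0,0,0,180],
    [0.067,0,-0.214,0,0,0,180]
  ]
}}

```text
clock: 6.85
tcp_pos: [0.34, -0.3039, 0.2569]
tcp_rot: [-1.525, 0.456, -0.461]
contact_force: [-0.0, -0.4, 0.0]
width: 0.0253
```

Emit:
{"op": "arm_command", "data": {
  "steps": [
    [0.005,0,-0.008,0,0,0,180],
    [0.01,0,-0.016,0,0,0,180],
    [0.01,0,-0.016,0,0,0,180]
  ]
}}

```text
clock: 7.1
tcp_pos: [0.34, -0.3137, 0.2569]
tcp_rot: [-1.526, 0.456, -0.461]
contact_force: [-0.2, -0.6, -0.1]
width: 0.025
```

```bash
python3 - <<'E'
from h import *
print(pose())
P=np.array([.604,-.322])
viewer.read_camera('top')
for d in viewer.tip_of('lamp_grip','top')[:2]:
    p=ray('top',d['uv'],.275); print(d['score'],p,np.degrees(np.arctan2(*(p[:2]-P)[::-1])),np.linalg.norm(p[:2]-P))
for d in viewer.trace('lamp_grip','top')[:2]:
    p=ray('top',d['uv'],.23); print(d['score'],p,np.degrees(np.arctan2(*(p[:2]-P)[::-1])))
E
```

```text
(7.1, array([ 0.34  , -0.3137,  0.2569]), 'yaw', np.float64(56.5), 'w', 0.025, 'F', array([-0.2, -0.6, -0.1]), 'q', array([ 0.1 ,  0.27,  0.63,  2.01, -0.19,  0.92,  1.82]))
0.74 [ 0.34441498 -0.31326272  0.275     ] 178.07223040667188 0.25973202535296375
0.61 [0.73381039 0.1176109  0.23      ] 73.5489339160939
```

Emit:
{"op": "arm_command", "data": {
  "steps": [
    [0.012,0,-0.016,0,0,0,180],
    [0.018,0,-0.024,0,0,0,180],
    [0.018,0,-0.024,0,0,0,180]
  ]
}}

```text
clock: 7.5
tcp_pos: [0.3415, -0.3269, 0.2568]
tcp_rot: [-1.522, 0.456, -0.459]
contact_force: [3.8, 15.0, 5.8]
width: 0.0252
```

```bash
python3 - <<'E'
from h import *
print(pose()); print(rel([.34,-.34,.256]))
E
```

```text
(7.5, array([ 0.3415, -0.3269,  0.2568]), 'yaw', np.float64(56.6), 'w', 0.0252, 'F', array([ 3.8, 15. ,  5.8]), 'q', array([ 0.13,  0.29,  0.63,  1.98, -0.21,  0.93,  1.85]))
[ 0.012  0.002 -0.024  0.     0.     0.   ]
```

15 N shows the hinge has reached its stop, at an arm angle of about 180°. That puts zero near 105.5°, which is the direction of the mat centre. I'll back off, open and lift.

Emit:
{"op": "arm_command", "data": {
  "steps": [
    [-0.006,0,0.015,0,0,0,180],
    [-0.006,0,0.015,0,0,0,130],
    [-0.006,0,0.015,0,0,0,0],
    [-0.006,0,0.015,0,0,0,0],
    [-0.006,0,0.015,0,0,0,0],
    [-0.006,0,0.015,0,0,0,0],
    [-0.006,-0.05,0.015,0,0,0,0],
    [-0.006,-0.1,0.015,0,0,0,0],
    [-0.006,-0.2,0.015,0,0,0,0],
    [-0.006,-0.28,0.015,0,0,0,0],
    [-0.006,-0.28,0.015,0,0,0,0],
    [-0.006,-0.28,0.015,0,0,0,0]
  ]
}}

```text
clock: 8.5
tcp_pos: [0.3435, -0.3197, 0.3993]
tcp_rot: [-1.523, 0.452, -0.463]
contact_force: [0.5, 0.5, -0.1]
width: 0.0852
```

```bash
cat >> h.py <<'E'
def lids(zt=.08):
    "lid centres and stripe yaws from the top camera; a lid disc centre at height zt"
    im=viewer.read_camera('top'); res=[]
    hsv=cv2.cvtColor(im,cv2.COLOR_BGR2HSV)
    for d in viewer.tip_of('jar1','top'):
        if d['score']<.3: continue
        p0=ray('top',d['uv'],.005); c=p0[:2]
        # rectified patch at lid height, 0.5 mm/px, axes: col=+x, row=+y, centre c
        S=161; q=np.array([[-.04,-.04],[.04,-.04],[.04,.04]])+c
        src=np.array([proj('top',[*x,zt]) for x in q],np.float32); dst=np.array([[0,0],[160,0],[160,160]],np.float32)
        pt=cv2.warpAffine(im,cv2.getAffineTransform(src,dst),(S,S),flags=cv2.INTER_CUBIC)
        res.append((d['score'],c,pt))
    return res
E
python3 - <<'E'
from h import *
print(pose())
viewer.read_camera('top')
for d in viewer.tip_of('lamp_grip','top')[:2]:
    p=ray('top',d['uv'],.275); print(d['score'],p)
L=lids(); row=[]
for i,(s,c,pt) in enumerate(L): print(i,round(s,2),c.round(3)); row.append(cv2.resize(pt,(380,380)))
n=len(row); row+= [row[0]*0]*(4-n)
a=np.vstack([np.hstack(row[:2]),np.hstack(row[2:4])]); cv2.imwrite('pics/l1.png',cv2.resize(a,(600,600)))
E
```

```text
(8.5, array([ 0.3435, -0.3197,  0.3993]), 'yaw', np.float64(56.6), 'w', 0.0852, 'F', array([ 0.5,  0.5, -0.1]), 'q', array([ 0.03,  0.12,  0.67,  1.77, -0.08,  1.27,  1.71]))
0.66 [ 0.34606964 -0.32323095  0.275     ]
0 0.95 [0.59  0.365]
1 0.75 [0.501 0.339]
2 0.75 [0.608 0.268]
3 0.72 [0.509 0.244]
4 0.72 [ 0.535 -0.055]
```

View pics/l1.png

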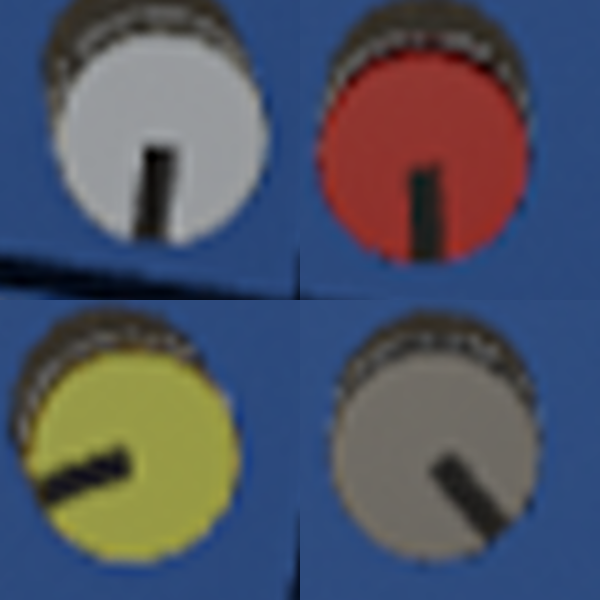

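The lids show clearly. Lid centres and stripe yaws in world, read from the rectified patches:

| Jar | Lid centre (m) | Stripe yaw |
|---|---|---|
| White | (0.593, 0.362) | 95.5° |
| Red | (0.494, 0.341) | 87° |
| Yellow | (0.6035, 0.270) | 156.6° |
| Grey | (0.505, 0.2455) | 51° |

Grey goes first.

```bash
python3 - <<'E'
from h import *
for z in(.39,.15,.036): print(rel([.505,.2455,z],down(51)))
E
```

```text
[-3.510e-01  1.200e-02  1.121e+00 -0.000e+00  9.300e-02  1.000e-03]
[-3.510e-01  4.920e-01  1.121e+00 -0.000e+00  9.300e-02  1.000e-03]
[-3.510e-01  7.200e-01  1.121e+00 -0.000e+00  9.300e-02  1.000e-03]
```

Emit:
{"op": "arm_command", "data": {
  "steps": [
    [-0.31,0.02,0.99,0,0.093,0,30],
    [-0.31,0.02,0.99,0,0.093,0,30],
    [-0.31,0.02,0.99,0,0.093,0,30],
    [-0.31,0.02,0.99,0,0.093,0,30],
    [-0.31,0.02,0.99,0,0.093,0,30],
    [-0.31,0.02,0.99,0,0.093,0,30],
    [-0.31,0.02,0.99,0,0.093,0,30],
    [-0.31,0.3,0.99,0,0.093,0,30],
    [-0.31,0.3,0.99,0,0.093,0,30],
    [-0.31,0.3,0.99,0,0.093,0,30],
    [-0.31,0.3,0.99,0,0.093,0,30],
    [-0.31,0.3,0.99,0,0.093,0,30],
    [-0.31,0.3,0.99,0,0.093,0,30],
    [-0.31,0.3,0.99,0,0.093,0,30],
    [-0.31,0.3,0.99,0,0.093,0,30],
    [-0.31,0.3,0.99,0,0.093,0,30]
  ]
}}

```text
clock: 10.03
tcp_pos: [0.4853, 0.1802, 0.2438]
tcp_rot: [-1.508, 0.533, -0.531]
contact_force: [0.5, -0.1, 0.2]
width: 0.0756
```

```bash
python3 - <<'E'
from h import *
print(pose())
for z in(.15,.036): print(rel([.505,.2455,z],down(51)))
viewer.read_camera('top')
print([(round(d['score'],2),ray('top',d['uv'],.005)[:2].round(3)) for d in viewer.tip_of('jar1','top')])
E
```

```text
(10.0333, array([0.4853, 0.1802, 0.2438]), 'yaw', np.float64(51.1), 'w', 0.0756, 'F', array([ 0.5, -0.1,  0.2]), 'q', array([-0.62,  0.34,  0.2 ,  1.87, -0.08,  0.94,  0.5 ]))
[-0.051  0.187  0.127  0.003  0.001 -0.001]
[-0.051  0.415  0.128  0.003  0.001 -0.001]
[(0.7, array([0.588, 0.372])), (0.54, array([0.605, 0.265]))]
```

Emit:
{"op": "arm_command", "data": {
  "steps": [
    [-0.051,0.1,0.127,0.003,0,0,30],
    [-0.051,0.1,0.127,0.003,0,0,30],
    [-0.051,0.187,0.127,0.003,0,0,30],
    [-0.051,0.25,0.127,0.003,0,0,30],
    [-0.051,0.25,0.127,0.003,0,0,30],
    [-0.051,0.3,0.127,0.003,0,0,30],
    [-0.051,0.35,0.127,0.003,0,0,30],
    [-0.051,0.385,0.127,0.003,0,0,30],
    [-0.051,0.415,0.127,0.003,0,0,30],
    [-0.051,0.415,0.127,0.003,0,0,30],
    [-0.051,0.415,0.127,0.003,0,0,30]
  ]
}}

```text
clock: 11.05
tcp_pos: [0.5069, 0.2434, 0.0395]
tcp_rot: [-1.502, 0.533, -0.536]
contact_force: [0.8, 0.4, 0.8]
width: 0.0757
```

```bash
python3 - <<'E'
from h import *
print(pose())
snap('scene','s4.png',(230,110,430,260),3)
E
```

```text
(11.05, array([0.5069, 0.2434, 0.0395]), 'yaw', np.float64(50.9), 'w', 0.0757, 'F', array([0.8, 0.4, 0.8]), 'q', array([-0.64,  0.7 ,  0.12,  1.9 , -0.15,  0.54,  0.47]))
```

View pics/s4.png

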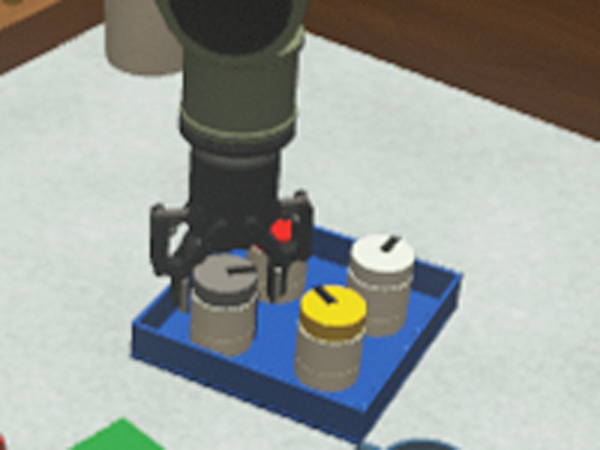

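The grey lid, at (225,275) in the crop, sits midway between the fingers at (180,295) and (275,290). Closing and lifting.

Emit:
{"op": "arm_command", "data": {
  "steps": [
    [0,0,0,0,0,0,120],
    [0,0,0,0,0,0,255],
    [0,0,0,0,0,0,255],
    [0,0,0,0,0,0,255],
    [0,0,0,0,0,0,255],
    [0,0,0,0,0,0,255],
    [0,-0.05,0,0,0,0,255],
    [0,-0.1,0,0,0,0,255],
    [0,-0.2,0,0,0,0,255],
    [0,-0.3,0,0,0,0,255],
    [0,-0.34,0,0,0,0,255],
    [0,-0.34,0,0,0,0,255]
  ]
}}

```text
clock: 12.1
tcp_pos: [0.5092, 0.2443, 0.2179]
tcp_rot: [-1.492, 0.527, -0.541]
contact_force: [0.8, 1.3, -2.1]
width: 0.056
```

```bash
cat >> h.py <<'E'
M=np.array([.533,-.057]); SY=-7.6
def slot(x,y):
    c,s=np.cos(np.radians(SY)),np.sin(np.radians(SY)); return M+np.array([c*x-s*y,s*x+c*y])
E
python3 - <<'E'
from h import *
print(pose()); p=slot(-.012,-.112); print(p)
for z in(.20,.08,.036): print(rel([*p,z],down(-7.6)))
E
```

```text
(12.1, array([0.5092, 0.2443, 0.2179]), 'yaw', np.float64(50.8), 'w', 0.056, 'F', array([ 0.8,  1.3, -2.1]), 'q', array([-0.69,  0.44,  0.18,  1.8 , -0.1 ,  0.9 ,  0.43]))
[ 0.5062927  -0.16642906]
[ 0.514  0.029 -0.641 -0.014  0.974 -0.003]
[ 0.513  0.269 -0.644 -0.014  0.974 -0.003]
[ 0.513  0.357 -0.645 -0.014  0.974 -0.003]
```

Emit:
{"op": "arm_command", "data": {
  "steps": [
    [0.514,0.03,-0.641,-0.014,0.974,-0.003,255],
    [0.514,0.03,-0.641,-0.014,0.974,-0.003,255],
    [0.514,0.03,-0.641,-0.014,0.974,-0.003,255],
    [0.514,0.03,-0.641,-0.014,0.974,-0.003,255],
    [0.514,0.03,-0.641,-0.014,0.974,-0.003,255],
    [0.514,0.03,-0.641,-0.014,0.974,-0.003,255],
    [0.514,0.03,-0.641,-0.014,0.974,-0.003,255],
    [0.514,0.03,-0.641,-0.014,0.974,-0.003,255],
    [0.514,0.03,-0.641,-0.014,0.974,-0.003,255],
    [0.514,0.03,-0.641,-0.014,0.974,-0.003,255],
    [0.514,0.03,-0.641,-0.014,0.974,-0.003,255],
    [0.514,0.03,-0.641,-0.014,0.974,-0.003,255],
    [0.514,0.03,-0.641,-0.014,0.974,-0.003,255],
    [0.514,0.03,-0.641,-0.014,0.974,-0.003,255],
    [0.514,0.2,-0.641,-0.014,0.974,-0.003,255],
    [0.514,0.2,-0.641,-0.014,0.974,-0.003,255],
    [0.514,0.2,-0.641,-0.014,0.974,-0.003,255],
    [0.514,0.2,-0.641,-0.014,0.974,-0.003,255]
  ]
}}

```text
clock: 13.6
tcp_pos: [0.5064, -0.1647, 0.114]
tcp_rot: [-1.146, 1.308, -1.304]
contact_force: [0.9, -0.0, -1.1]
width: 0.0562
```

```bash
python3 - <<'E'
from h import *
print(pose()); p=slot(-.012,-.112)
for z in(.06,.036): print(rel([*p,z],down(-7.6)))
E
```

```text
(13.6, array([ 0.5064, -0.1647,  0.114 ]), 'yaw', np.float64(-7.5), 'w', 0.0562, 'F', array([ 0.9, -0. , -1.1]), 'q', array([-0.1 ,  0.58,  0.42,  1.96, -0.36,  0.68,  0.41]))
[ 0.004  0.108  0.001  0.003  0.001 -0.   ]
[ 0.004  0.156  0.001  0.003  0.001 -0.   ]
```

Emit:
{"op": "arm_command", "data": {
  "steps": [
    [0.004,0.05,0.001,0.003,0,0,255],
    [0.004,0.1,0.001,0.003,0,0,255],
    [0.004,0.136,0.001,0.003,0,0,255],
    [0.004,0.146,0.001,0.003,0,0,255],
    [0.004,0.15,0.001,0.003,0,0,255],
    [0.004,0.15,0.001,0.003,0,0,255],
    [0.004,0.15,0.001,0.003,0,0,255]
  ]
}}

```text
clock: 14.18
tcp_pos: [0.5074, -0.1668, 0.0407]
tcp_rot: [-1.143, 1.304, -1.306]
contact_force: [-0.5, 0.3, -2.4]
width: 0.0562
```

```bash
python3 - <<'E'
from h import *
print(pose()); p=slot(-.012,-.112)
for z in(.06,.036,.032): print(rel([*p,z],down(-7.6)))
E
```

```text
(14.1833, array([ 0.5074, -0.1668,  0.0407]), 'yaw', np.float64(-7.5), 'w', 0.0562, 'F', array([-0.5,  0.3, -2.4]), 'q', array([-0.03,  0.7 ,  0.33,  1.98, -0.44,  0.52,  0.48]))
[-0.    -0.039 -0.002 -0.002  0.001  0.   ]
[-0.     0.009 -0.002 -0.002  0.001  0.   ]
[-0.     0.017 -0.002 -0.002  0.001  0.   ]
```

Still hanging free. I'll go down in small steps.

Emit:
{"op": "arm_command", "data": {
  "steps": [
    [0,0.006,0,0,0,0,255],
    [0,0.01,0,0,0,0,255],
    [0,0.01,0,0,0,0,255]
  ]
}}

```text
clock: 14.43
tcp_pos: [0.5085, -0.1668, 0.0373]
tcp_rot: [-1.141, 1.302, -1.307]
contact_force: [-4.0, 4.1, 24.6]
width: 0.0564
```

Emit:
{"op": "arm_command", "data": {
  "steps": [
    [0,0.005,0,0,0,0,255],
    [0,0.005,0,0,0,0,255]
  ]
}}

```text
clock: 14.6
tcp_pos: [0.5086, -0.1668, 0.0372]
tcp_rot: [-1.139, 1.302, -1.307]
contact_force: [-14.4, 6.2, 52.9]
width: 0.056
```

Contact at TCP z ≈ 0.037. I'll ease up slightly, release and lift.

Emit:
{"op": "arm_command", "data": {
  "steps": [
    [0,-0.003,0,0,0,0,255],
    [0,-0.004,0,0,0,0,255],
    [0,-0.004,0,0,0,0,100],
    [0,-0.004,0,0,0,0,30],
    [0,-0.004,0,0,0,0,30],
    [0,-0.004,0,0,0,0,30],
    [0,-0.004,0,0,0,0,30],
    [0,-0.03,0,0,0,0,30],
    [0,-0.08,0,0,0,0,30],
    [0,-0.16,0,0,0,0,30],
    [0,-0.26,0,0,0,0,30],
    [0,-0.32,0,0,0,0,30],
    [0,-0.32,0,0,0,0,30]
  ]
}}

```text
clock: 15.68
tcp_pos: [0.51, -0.1682, 0.2035]
tcp_rot: [-1.133, 1.296, -1.312]
contact_force: [1.2, -0.3, 0.8]
width: 0.0753
```

```bash
python3 - <<'E'
from h import *
print(pose())
for y in (126.6,): print(rel([.6035,.270,.2],down(y)))
viewer.read_camera('top')
print([(round(d['score'],2),ray('top',d['uv'],.003)[:2].round(3)) for d in viewer.tip_of('jar1','top')])
viewer.read_camera('scene')
print([(round(d['score'],2),ray('scene',d['uv'],.003)[:2].round(3)) for d in viewer.tip_of('jar1','scene')])
E
```

```text
(15.6833, array([ 0.51  , -0.1682,  0.2035]), 'yaw', np.float64(-7.6), 'w', 0.0753, 'F', array([ 1.2, -0.3,  0.8]), 'q', array([-0.16,  0.45,  0.5 ,  1.89, -0.29,  0.85,  0.36]))
[-0.893  0.01   0.07  -0.009 -2.236  0.015]
[(0.96, array([0.601, 0.362])), (0.63, array([ 0.521, -0.162])), (0.57, array([0.492, 0.344]))]
[(0.9, array([0.582, 0.362])), (0.69, array([0.6  , 0.272])), (0.66, array([ 0.514, -0.165])), (0.61, array([0.493, 0.334]))]
```

Emit:
{"op": "arm_command", "data": {
  "steps": [
    [-0.7,-0.02,0.05,0,-1,0,30],
    [-0.7,-0.02,0.05,0,-1,0,30],
    [-0.7,-0.02,0.05,0,-1,0,30],
    [-0.7,-0.02,0.05,0,-1,0,30],
    [-0.7,-0.02,0.05,0,-1,0,30],
    [-0.7,-0.02,0.05,0,-1,0,30],
    [-0.7,-0.02,0.05,0,-1,0,30],
    [-0.7,-0.02,0.05,0,-1,0,30],
    [-0.7,-0.02,0.05,0,-1,0,30],
    [-0.7,-0.02,0.05,0,-1,0,30]
  ]
}}

```text
clock: 16.72
tcp_pos: [0.5773, 0.1821, 0.2054]
tcp_rot: [-1.508, 0.505, -0.506]
contact_force: [-0.5, -0.1, 0.1]
width: 0.0757
```

```bash
python3 - <<'E'
from h import *
print(pose()); print(rel([.6035,.270,.2],down(126.6)))
E
```

```text
(16.7167, array([0.5773, 0.1821, 0.2054]), 'yaw', np.float64(53.0), 'w', 0.0757, 'F', array([-0.5, -0.1,  0.1]), 'q', array([-0.53,  0.52,  0.18,  1.69, -0.12,  0.93,  0.62]))
[-0.064  0.011  0.172 -0.003 -1.227  0.002]
```

Emit:
{"op": "arm_command", "data": {
  "steps": [
    [-0.064,0.01,0.172,0,-1,0,30],
    [-0.064,0.01,0.172,0,-1,0,30],
    [-0.064,0.01,0.172,0,-1,0,30],
    [-0.064,0.01,0.172,0,-1,0,30],
    [-0.064,0.01,0.172,0,-1,0,30],
    [-0.064,0.01,0.172,0,-1,0,30],
    [-0.064,0.01,0.172,0,-1,0,30],
    [-0.064,0.01,0.172,0,-1,0,30],
    [-0.064,0.01,0.172,0,-1,0,30],
    [-0.064,0.01,0.172,0,-1,0,30]
  ]
}}

```text
clock: 17.55
tcp_pos: [0.6033, 0.2687, 0.1992]
tcp_rot: [-1.546, -0.316, 0.315]
contact_force: [-0.7, -0.6, 0.6]
width: 0.0751
```

```bash
python3 - <<'E'
from h import *
print(pose()); print(rel([.6035,.270,.12],down(126.6)),rel([.6035,.270,.038],down(126.6)))
E
```

```text
(17.55, array([0.6033, 0.2687, 0.1992]), 'yaw', np.float64(113.1), 'w', 0.0751, 'F', array([-0.7, -0.6,  0.6]), 'q', array([-0.45,  0.61, -0.09,  1.53,  0.06,  1.  ,  1.42]))
[ 0.001  0.158  0.002 -0.002 -0.226  0.001] [ 0.001  0.322  0.002 -0.002 -0.226  0.001]
```

Emit:
{"op": "arm_command", "data": {
  "steps": [
    [0.001,0.05,0.002,0,-0.226,0,30],
    [0.001,0.1,0.002,0,-0.226,0,30],
    [0.001,0.16,0.002,0,-0.226,0,30],
    [0.001,0.2,0.002,0,-0.226,0,30],
    [0.001,0.24,0.002,0,-0.226,0,30],
    [0.001,0.28,0.002,0,-0.226,0,30],
    [0.001,0.3,0.002,0,-0.226,0,30],
    [0.001,0.322,0.002,0,-0.226,0,30],
    [0.001,0.322,0.002,0,-0.226,0,30],
    [0.001,0.322,0.002,0,-0.226,0,30],
    [0.001,0.322,0.002,0,-0.226,0,120],
    [0.001,0.322,0.002,0,-0.226,0,255],
    [0.001,0.322,0.002,0,-0.226,0,255],
    [0.001,0.322,0.002,0,-0.226,0,255],
    [0.001,0.322,0.002,0,-0.226,0,255],
    [0.001,0.322,0.002,0,-0.226,0,255]
  ]
}}

```text
clock: 18.88
tcp_pos: [0.6039, 0.2705, 0.0397]
tcp_rot: [-1.51, -0.502, 0.498]
contact_force: [-1.5, 0.1, 6.3]
width: 0.0564
```

Emit:
{"op": "arm_command", "data": {
  "steps": [
    [0,-0.05,0,0,0,0,255],
    [0,-0.1,0,0,0,0,255],
    [0,-0.2,0,0,0,0,255],
    [0,-0.3,0,0,0,0,255],
    [0,-0.32,0,0,0,0,255],
    [0,-0.32,0,0,0,0,255]
  ]
}}

```text
clock: 19.38
tcp_pos: [0.606, 0.2712, 0.207]
tcp_rot: [-1.509, -0.509, 0.49]
contact_force: [1.0, -0.4, -2.8]
width: 0.0562
```

```bash
python3 - <<'E'
from h import *
print(pose()); p=slot(-.012,-.037); print(p); print(rel([*p,.2],down(-37.6)))
E
```

```text
(19.3833, array([0.606 , 0.2712, 0.207 ]), 'yaw', np.float64(126.6), 'w', 0.0562, 'F', array([ 1. , -0.4, -2.8]), 'q', array([-0.41,  0.6 , -0.15,  1.52,  0.1 ,  1.01,  1.62]))
[ 0.51621193 -0.0920879 ]
[-0.577  0.007 -0.477 -0.017  2.736  0.003]
```

Emit:
{"op": "arm_command", "data": {
  "steps": [
    [-0.4,0,-0.33,0,1,0,255],
    [-0.4,0,-0.33,0,1,0,255],
    [-0.4,0,-0.33,0,1,0,255],
    [-0.4,0,-0.33,0,1,0,255],
    [-0.4,0,-0.33,0,1,0,255],
    [-0.4,0,-0.33,0,1,0,255],
    [-0.4,0,-0.33,0,1,0,255],
    [-0.4,0,-0.33,0,1,0,255],
    [-0.4,0,-0.33,0,1,0,255]
  ]
}}

```text
clock: 20.13
tcp_pos: [0.5435, 0.0183, 0.205]
tcp_rot: [-1.536, 0.321, -0.335]
contact_force: [0.6, 0.1, -2.7]
width: 0.0562
```

Emit:
{"op": "arm_command", "data": {
  "steps": [
    [0,0,0,0,1,0,255],
    [0,0,0,0,1,0,255],
    [0,0,0,0,1,0,255],
    [0,0,0,0,1,0,255],
    [0,0,0,0,1,0,255],
    [0,0,0,0,1,0,255],
    [0,0,0,0,1,0,255],
    [0,0,0,0,1,0,255],
    [0,0,0,0,1,0,255]
  ]
}}

```text
clock: 20.88
tcp_pos: [0.5433, 0.0185, 0.2052]
tcp_rot: [-1.24, 1.132, -1.138]
contact_force: [0.5, 0.8, -4.0]
width: 0.056
```

```bash
python3 - <<'E'
from h import *
print(pose()); p=slot(-.012,-.037); print(rel([*p,.2],down(-37.6)))
E
```

```text
(20.8833, array([0.5433, 0.0185, 0.2052]), 'yaw', np.float64(5.6), 'w', 0.056, 'F', array([ 0.5,  0.8, -4. ]), 'q', array([-0.43,  0.45,  0.39,  1.87, -0.23,  0.86,  0.17]))
[ 0.215  0.008 -0.075 -0.009  0.719 -0.01 ]
```

Emit:
{"op": "arm_command", "data": {
  "steps": [
    [0.215,0.01,-0.075,-0.009,0.719,-0.01,255],
    [0.215,0.01,-0.075,-0.009,0.719,-0.01,255],
    [0.215,0.01,-0.075,-0.009,0.719,-0.01,255],
    [0.215,0.01,-0.075,-0.009,0.719,-0.01,255],
    [0.215,0.01,-0.075,-0.009,0.719,-0.01,255],
    [0.215,0.1,-0.075,-0.009,0.719,-0.01,255],
    [0.215,0.2,-0.075,-0.009,0.719,-0.01,255],
    [0.215,0.27,-0.075,-0.009,0.719,-0.01,255],
    [0.215,0.29,-0.075,-0.009,0.719,-0.01,255],
    [0.215,0.3,-0.075,-0.009,0.719,-0.01,255],
    [0.215,0.3,-0.075,-0.009,0.719,-0.01,255]
  ]
}}

```text
clock: 21.8
tcp_pos: [0.5177, -0.0912, 0.0536]
tcp_rot: [-0.825, 1.675, -1.674]
contact_force: [-0.1, -0.4, -2.1]
width: 0.0559
```

```bash
python3 - <<'E'
from h import *
print(pose()); p=slot(-.012,-.037); print(rel([*p,.037],down(-37.6)))
E
```

```text
(21.8, array([ 0.5177, -0.0912,  0.0536]), 'yaw', np.float64(-37.6), 'w', 0.0559, 'F', array([-0.1, -0.4, -2.1]), 'q', array([-0.25,  0.69,  0.43,  2.  , -0.53,  0.56, -0.11]))
[ 0.003  0.033 -0.001  0.001 -0.     0.001]
```

Emit:
{"op": "arm_command", "data": {
  "steps": [
    [0.003,0.015,0,0,0,0,255],
    [0.003,0.027,0,0,0,0,255],
    [0.003,0.03,0,0,0,0,255],
    [0.003,0.03,0,0,0,0,255]
  ]
}}

```text
clock: 22.13
tcp_pos: [0.5169, -0.0923, 0.0388]
tcp_rot: [-0.825, 1.675, -1.674]
contact_force: [-0.8, -0.3, -2.7]
width: 0.0559
```

Emit:
{"op": "arm_command", "data": {
  "steps": [
    [0,0.003,0,0,0,0,255],
    [0,0.003,0,0,0,0,255]
  ]
}}

```text
clock: 22.3
tcp_pos: [0.5172, -0.0922, 0.0376]
tcp_rot: [-0.824, 1.675, -1.673]
contact_force: [-0.3, -0.0, -3.0]
width: 0.056
```

Emit:
{"op": "arm_command", "data": {
  "steps": [
    [0,0.003,0,0,0,0,255],
    [0,0.003,0,0,0,0,255]
  ]
}}

```text
clock: 22.47
tcp_pos: [0.5172, -0.0922, 0.0361]
tcp_rot: [-0.824, 1.674, -1.673]
contact_force: [-0.9, 0.4, -3.4]
width: 0.0561
```

Emit:
{"op": "arm_command", "data": {
  "steps": [
    [0,0.003,0,0,0,0,255],
    [0,0.003,0,0,0,0,255]
  ]
}}

```text
clock: 22.63
tcp_pos: [0.5174, -0.0921, 0.0347]
tcp_rot: [-0.824, 1.674, -1.673]
contact_force: [-0.1, 0.7, -0.8]
width: 0.0562
```

Just touching at 0.0347. Release and rise.

Emit:
{"op": "arm_command", "data": {
  "steps": [
    [0,0,0,0,0,0,100],
    [0,0,0,0,0,0,30],
    [0,0,0,0,0,0,30],
    [0,0,0,0,0,0,30],
    [0,0,0,0,0,0,30],
    [0,-0.03,0,0,0,0,30],
    [0,-0.08,0,0,0,0,30],
    [0,-0.16,0,0,0,0,30],
    [0,-0.24,0,0,0,0,30],
    [0,-0.34,0,0,0,0,30],
    [0,-0.34,0,0,0,0,30]
  ]
}}

```text
clock: 23.55
tcp_pos: [0.5192, -0.0931, 0.2103]
tcp_rot: [-0.817, 1.67, -1.675]
contact_force: [0.2, 0.9, 0.8]
width: 0.0753
```

Emit:
{"op": "arm_command", "data": {
  "steps": [
    [-0.6,0,0.42,0,-1,0,30],
    [-0.6,0,0.42,0,-1,0,30],
    [-0.6,0,0.42,0,-1,0,30],
    [-0.6,0,0.42,0,-1,0,30],
    [-0.6,0,0.42,0,-1,0,30],
    [-0.6,0,0.42,0,-1,0,30],
    [-0.6,0,0.42,0,-1,0,30],
    [-0.6,0,0.42,0,-1,0,30],
    [-0.6,0,0.42,0,-1,0,30],
    [-0.6,0,0.42,0,-1,0,30]
  ]
}}

```text
clock: 24.38
tcp_pos: [0.8703, 0.0173, 0.2114]
tcp_rot: [-1.366, 0.909, -0.917]
contact_force: [-0.4, -0.1, -0.7]
width: 0.0757
```

```bash
python3 - <<'E'
from h import *
print(pose()); print(rel([.494,.3405,.2],down(87)))
for n in('top','scene'):
    im=viewer.read_camera(n); cv2.imwrite(f'pics/{n}5.png',im)
    print(n,[(round(d['score'],2),ray(n,d['uv'],.003)[:2].round(3)) for d in viewer.tip_of('jar1',n)])
a=cv2.imread('pics/top5.png')[150:300,100:400]; b=cv2.imread('pics/scene5.png')[120:370,120:420]
cv2.imwrite('pics/c5.png',cv2.resize(np.vstack([a,b]),None,fx=1.5,fy=1.5,interpolation=cv2.INTER_CUBIC))
E
```

```text
(24.3833, array([0.8703, 0.0173, 0.2114]), 'yaw', np.float64(22.6), 'w', 0.0757, 'F', array([-0.4, -0.1, -0.7]), 'q', array([-0.18,  1.03,  0.31,  0.71, -0.27,  1.42,  0.41]))
[-0.886  0.019 -0.446 -0.004 -1.073  0.005]
top [(0.96, array([ 0.511, -0.166])), (0.83, array([0.493, 0.344])), (0.78, array([0.602, 0.363])), (0.71, array([ 0.524, -0.094])), (0.53, array([0.784, 0.132])), (0.21, array([ 0.641, -0.399]))]
scene [(0.96, array([0.482, 0.35 ])), (0.81, array([ 0.515, -0.085])), (0.67, array([ 0.511, -0.166])), (0.63, array([0.586, 0.368]))]
```

View pics/c5.png

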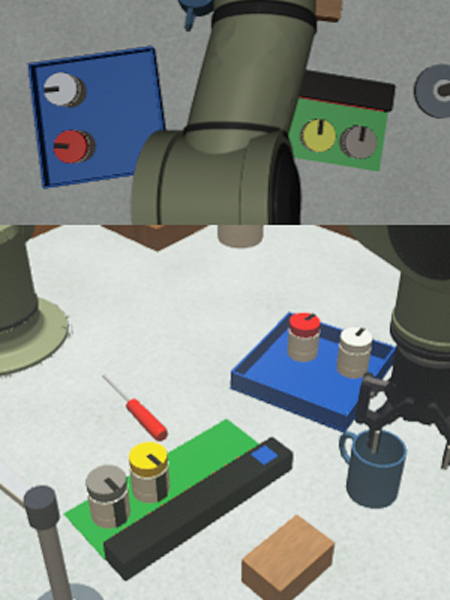

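The grey and yellow jars stand on the mat with their stripes towards the bar, at (108,495) and (150,470) in the lower part. I got the sign wrong on that last move, so the gripper is out above the mug at z 0.21, touching nothing. Now on to red, at (0.493,0.342).

Emit:
{"op": "arm_command", "data": {
  "steps": [
    [-0.886,0.0,-0.446,0,-1,0,30],
    [-0.886,0.0,-0.446,0,-1,0,30],
    [-0.886,0.0,-0.446,0,-1,0,30],
    [-0.886,0.0,-0.446,0,-1,0,30],
    [-0.886,0.0,-0.446,0,-1,0,30],
    [-0.886,0.0,-0.446,0,-1,0,30],
    [-0.886,0.0,-0.446,0,-1,0,30],
    [-0.886,0.0,-0.446,0,-1,0,30],
    [-0.886,0.0,-0.446,0,-1,0,30],
    [-0.886,0.0,-0.446,0,-1,0,30],
    [-0.886,0.0,-0.446,0,-1,0,30],
    [-0.886,0.0,-0.446,0,-1,0,30],
    [-0.886,0.0,-0.446,0,-1,0,30],
    [-0.886,0.0,-0.446,0,-1,0,30],
    [-0.886,0.0,-0.446,0,-1,0,30]
  ]
}}

```text
clock: 25.83
tcp_pos: [0.4935, 0.3404, 0.2101]
tcp_rot: [-1.568, 0.1, -0.11]
contact_force: [2.3, -1.5, -0.5]
width: 0.0754
```

```bash
python3 - <<'E'
from h import *
print(pose()); print(rel([.4935,.3415,.2],down(87)),rel([.4935,.3415,.038],down(87)))
E
```

```text
(25.8333, array([0.4935, 0.3404, 0.2101]), 'yaw', np.float64(82.3), 'w', 0.0754, 'F', array([ 2.3, -1.5, -0.5]), 'q', array([-0.74,  0.5 ,  0.05,  1.7 , -0.03,  0.94,  0.76]))
[-0.     0.02   0.002 -0.001 -0.078  0.006] [-0.002  0.344  0.002 -0.001 -0.078  0.006]
```

Emit:
{"op": "arm_command", "data": {
  "steps": [
    [0,0.05,0.002,0,-0.078,0,30],
    [0,0.1,0.002,0,-0.078,0,30],
    [0,0.16,0.002,0,-0.078,0,30],
    [0,0.22,0.002,0,-0.078,0,30],
    [0,0.26,0.002,0,-0.078,0,30],
    [0,0.3,0.002,0,-0.078,0,30],
    [0,0.325,0.002,0,-0.078,0,30],
    [0,0.344,0.002,0,-0.078,0,30],
    [0,0.344,0.002,0,-0.078,0,30],
    [0,0.344,0.002,0,-0.078,0,30],
    [0,0.344,0.002,0,-0.078,0,120],
    [0,0.344,0.002,0,-0.078,0,255],
    [0,0.344,0.002,0,-0.078,0,255],
    [0,0.344,0.002,0,-0.078,0,255],
    [0,0.344,0.002,0,-0.078,0,255],
    [0,0.344,0.002,0,-0.078,0,255]
  ]
}}

```text
clock: 27.17
tcp_pos: [0.4954, 0.3414, 0.0397]
tcp_rot: [-1.569, 0.035, -0.047]
contact_force: [-1.9, -3.0, 9.8]
width: 0.0562
```

Emit:
{"op": "arm_command", "data": {
  "steps": [
    [0,-0.05,0,0,0,0,255],
    [0,-0.1,0,0,0,0,255],
    [0,-0.2,0,0,0,0,255],
    [0,-0.3,0,0,0,0,255],
    [0,-0.32,0,0,0,0,255],
    [0,-0.32,0,0,0,0,255]
  ]
}}

```text
clock: 27.67
tcp_pos: [0.4962, 0.3427, 0.2063]
tcp_rot: [-1.563, 0.03, -0.053]
contact_force: [1.7, -0.4, -3.6]
width: 0.0561
```

```bash
python3 - <<'E'
from h import *
print(pose()); p=slot(-.012,.038); print(p); print(rel([*p,.2],down(-7.6)))
E
```

```text
(27.6667, array([0.4962, 0.3427, 0.2063]), 'yaw', np.float64(87.0), 'w', 0.0561, 'F', array([ 1.7, -0.4, -3.6]), 'q', array([-0.73,  0.51,  0.03,  1.7 , -0.01,  0.92,  0.83]))
[ 0.52613116 -0.01774673]
[ 0.098  0.009 -0.717 -0.017  1.576  0.005]
```

Emit:
{"op": "arm_command", "data": {
  "steps": [
    [0.098,0,-0.717,0,1,0,255],
    [0.098,0,-0.717,0,1,0,255],
    [0.098,0,-0.717,0,1,0,255],
    [0.098,0,-0.717,0,1,0,255],
    [0.098,0,-0.717,0,1,0,255],
    [0.098,0,-0.717,0,1,0,255],
    [0.098,0,-0.717,0,1,0,255],
    [0.098,0,-0.717,0,1,0,255],
    [0.098,0,-0.717,0,1,0,255],
    [0.098,0,-0.717,0,1,0,255]
  ]
}}

```text
clock: 28.5
tcp_pos: [0.5259, -0.0243, 0.2046]
tcp_rot: [-1.38, 0.853, -0.871]
contact_force: [-1.1, -0.1, -4.4]
width: 0.056
```

```bash
python3 - <<'E'
from h import *
print(pose()); p=slot(-.012,.038); print(rel([*p,.2],down(-7.6)))
E
```

```text
(28.5, array([ 0.5259, -0.0243,  0.2046]), 'yaw', np.float64(26.4), 'w', 0.056, 'F', array([-1.1, -0.1, -4.4]), 'q', array([-0.33,  0.41,  0.35,  1.91, -0.19,  0.83,  0.58]))
[-0.012  0.009  0.006 -0.016  0.566 -0.002]
```

Emit:
{"op": "arm_command", "data": {
  "steps": [
    [-0.012,0.01,0.006,-0.016,0.566,0,255],
    [-0.012,0.01,0.006,-0.016,0.566,0,255],
    [-0.012,0.01,0.006,-0.016,0.566,0,255],
    [-0.012,0.01,0.006,-0.016,0.566,0,255],
    [-0.012,0.01,0.006,-0.016,0.566,0,255],
    [-0.012,0.1,0.006,-0.016,0.566,0,255],
    [-0.012,0.2,0.006,-0.016,0.566,0,255],
    [-0.012,0.27,0.006,-0.016,0.566,0,255],
    [-0.012,0.3,0.006,-0.016,0.566,0,255],
    [-0.012,0.31,0.006,-0.016,0.566,0,255],
    [-0.012,0.31,0.006,-0.016,0.566,0,255]
  ]
}}

```text
clock: 29.42
tcp_pos: [0.5277, -0.017, 0.0489]
tcp_rot: [-1.145, 1.309, -1.304]
contact_force: [0.2, -0.5, -4.3]
width: 0.0562
```

```bash
python3 - <<'E'
from h import *
print(pose()); p=slot(-.012,.038); print(rel([*p,.038],down(-7.6)))
E
```

```text
(29.4167, array([ 0.5277, -0.017 ,  0.0489]), 'yaw', np.float64(-7.6), 'w', 0.0562, 'F', array([ 0.2, -0.5, -4.3]), 'q', array([-0.33,  0.68,  0.35,  2.  , -0.44,  0.54,  0.2 ]))
[ 0.002  0.022 -0.003  0.003  0.    -0.001]
```

Emit:
{"op": "arm_command", "data": {
  "steps": [
    [0.002,0.012,-0.003,0,0,0,255],
    [0.002,0.02,-0.003,0,0,0,255],
    [0.002,0.024,-0.003,0,0,0,255],
    [0.002,0.024,-0.003,0,0,0,255]
  ]
}}

```text
clock: 29.75
tcp_pos: [0.5263, -0.0177, 0.0373]
tcp_rot: [-1.144, 1.308, -1.304]
contact_force: [-0.6, -0.6, -4.6]
width: 0.0561
```

Emit:
{"op": "arm_command", "data": {
  "steps": [
    [0,0.002,0,0,0,0,255],
    [0,0.002,0,0,0,0,255]
  ]
}}

```text
clock: 29.92
tcp_pos: [0.5266, -0.0176, 0.0368]
tcp_rot: [-1.143, 1.308, -1.304]
contact_force: [0.3, -0.2, -3.8]
width: 0.0564
```

Emit:
{"op": "arm_command", "data": {
  "steps": [
    [0,0.003,0,0,0,0,255],
    [0,0.003,0,0,0,0,255]
  ]
}}

```text
clock: 30.08
tcp_pos: [0.5267, -0.0175, 0.0353]
tcp_rot: [-1.143, 1.307, -1.304]
contact_force: [-0.3, 0.6, -4.2]
width: 0.0562
```

Emit:
{"op": "arm_command", "data": {
  "steps": [
    [0,0.002,0,0,0,0,255],
    [0,0.002,0,0,0,0,255]
  ]
}}

```text
clock: 30.25
tcp_pos: [0.5268, -0.0173, 0.0347]
tcp_rot: [-1.143, 1.307, -1.304]
contact_force: [-3.6, 1.9, 10.2]
width: 0.0559
```

Touched down. Release, rise and go across to white.

Emit:
{"op": "arm_command", "data": {
  "steps": [
    [0,0,0,0,0,0,100],
    [0,0,0,0,0,0,30],
    [0,0,0,0,0,0,30],
    [0,0,0,0,0,0,30],
    [0,0,0,0,0,0,30],
    [0,-0.03,0,0,0,0,30],
    [0,-0.08,0,0,0,0,30],
    [0,-0.16,0,0,0,0,30],
    [0,-0.24,0,0,0,0,30],
    [0,-0.34,0,0,0,0,30],
    [0,-0.34,0,0,0,0,30]
  ]
}}

```text
clock: 31.17
tcp_pos: [0.5289, -0.0182, 0.2104]
tcp_rot: [-1.136, 1.304, -1.307]
contact_force: [0.1, 0.5, 0.7]
width: 0.0754
```

Emit:
{"op": "arm_command", "data": {
  "steps": [
    [-0.769,0,0.031,0,-1,0,30],
    [-0.769,0,0.031,0,-1,0,30],
    [-0.769,0,0.031,0,-1,0,30],
    [-0.769,0,0.031,0,-1,0,30],
    [-0.769,0,0.031,0,-1,0,30],
    [-0.769,0,0.031,0,-1,0,30],
    [-0.769,0,0.031,0,-1,0,30],
    [-0.769,0,0.031,0,-1,0,30],
    [-0.769,0,0.031,0,-1,0,30],
    [-0.769,0,0.031,0,-1,0,30]
  ]
}}

```text
clock: 32.0
tcp_pos: [0.5941, 0.3682, 0.2113]
tcp_rot: [-1.503, 0.504, -0.509]
contact_force: [-0.6, 1.1, 0.3]
width: 0.0755
```

```bash
python3 - <<'E'
from h import *
print(pose()); print(rel([.593,.362,.2],down(95.4)))
for n in('top','scene'):
    im=viewer.read_camera(n)
    print(n,[(round(d['score'],2),ray(n,d['uv'],.003)[:2].round(3)) for d in viewer.tip_of('jar1',n)])
E
```

```text
(32.0, array([0.5941, 0.3682, 0.2113]), 'yaw', np.float64(52.9), 'w', 0.0755, 'F', array([-0.6,  1.1,  0.3]), 'q', array([-0.76,  0.67,  0.2 ,  1.42, -0.14,  1.06,  0.39]))
[ 0.006  0.022 -0.011 -0.007 -0.708  0.003]
top [(0.96, array([0.593, 0.359])), (0.83, array([ 0.515, -0.16 ])), (0.68, array([ 0.529, -0.006])), (0.63, array([ 0.52 , -0.099]))]
scene [(0.81, array([ 0.529, -0.022])), (0.75, array([ 0.524, -0.095]))]
```

Emit:
{"op": "arm_command", "data": {
  "steps": [
    [0.006,0.02,-0.011,0,-0.708,0,30],
    [0.006,0.02,-0.011,0,-0.708,0,30],
    [0.006,0.02,-0.011,0,-0.708,0,30],
    [0.006,0.02,-0.011,0,-0.708,0,30],
    [0.006,0.05,-0.011,-0.007,-0.708,0.003,30],
    [0.006,0.1,-0.011,-0.007,-0.708,0.003,30],
    [0.006,0.14,-0.011,-0.007,-0.708,0.003,30],
    [0.006,0.17,-0.011,-0.007,-0.708,0.003,30],
    [0.006,0.17,-0.011,-0.007,-0.708,0.003,30],
    [0.006,0.17,-0.011,-0.007,-0.708,0.003,30]
  ]
}}

```text
clock: 33.03
tcp_pos: [0.5949, 0.3529, 0.1267]
tcp_rot: [-1.575, -0.065, 0.065]
contact_force: [-0.1, -0.1, 1.3]
width: 0.0753
```

```bash
python3 - <<'E'
from h import *
print(pose()); print(rel([.593,.3615,.038],down(95.4)))
snap('scene','s6.png',(200,120,450,320),3)
E
```

```text
(33.0333, array([0.5949, 0.3529, 0.1267]), 'yaw', np.float64(94.7), 'w', 0.0753, 'F', array([-0.1, -0.1,  1.3]), 'q', array([-0.63,  0.74,  0.01,  1.49, -0.01,  0.91,  1.04]))
[-0.002  0.177  0.018  0.005 -0.011  0.   ]
```

View pics/s6.png

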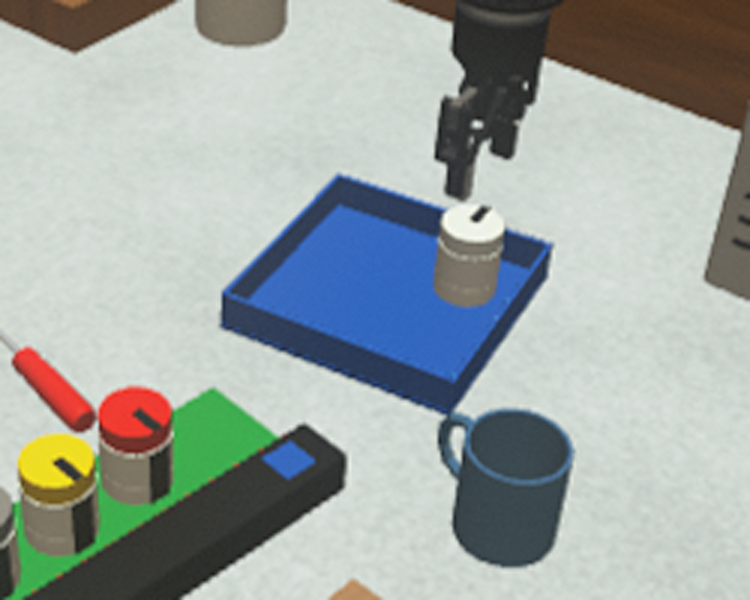

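White is still in place, its lid at (472,225), and the gripper is above it. The red and yellow stripes face the bar. Grasping white.

Emit:
{"op": "arm_command", "data": {
  "steps": [
    [-0.002,0.0,0.018,0.005,-0.011,0,30],
    [-0.002,0.04,0.018,0.005,-0.011,0,30],
    [-0.002,0.08,0.018,0.005,-0.011,0,30],
    [-0.002,0.12,0.018,0.005,-0.011,0,30],
    [-0.002,0.155,0.018,0.005,-0.011,0,30],
    [-0.002,0.177,0.018,0.005,-0.011,0,30],
    [-0.002,0.177,0.018,0.005,-0.011,0,30],
    [-0.002,0.177,0.018,0.005,-0.011,0,30],
    [-0.002,0.177,0.018,0.005,-0.011,0,120],
    [-0.002,0.177,0.018,0.005,-0.011,0,255],
    [-0.002,0.177,0.018,0.005,-0.011,0,255],
    [-0.002,0.177,0.018,0.005,-0.011,0,255],
    [-0.002,0.177,0.018,0.005,-0.011,0,255],
    [-0.002,0.177,0.018,0.005,-0.011,0,255]
  ]
}}

```text
clock: 34.25
tcp_pos: [0.5946, 0.3624, 0.041]
tcp_rot: [-1.567, -0.077, 0.072]
contact_force: [-1.5, -1.7, 8.3]
width: 0.056
```

Emit:
{"op": "arm_command", "data": {
  "steps": [
    [0,-0.05,0,0,0,0,255],
    [0,-0.1,0,0,0,0,255],
    [0,-0.2,0,0,0,0,255],
    [0,-0.3,0,0,0,0,255],
    [0,-0.32,0,0,0,0,255],
    [0,-0.32,0,0,0,0,255]
  ]
}}

```text
clock: 34.75
tcp_pos: [0.5963, 0.3633, 0.2087]
tcp_rot: [-1.562, -0.083, 0.065]
contact_force: [0.1, 1.3, -3.7]
width: 0.056
```

```bash
python3 - <<'E'
from h import *
print(pose()); p=slot(-.012,.113); print(p); print(rel([*p,.2],down(-7.6)))
E
```

```text
(34.75, array([0.5963, 0.3633, 0.2087]), 'yaw', np.float64(95.4), 'w', 0.056, 'F', array([ 0.1,  1.3, -3.7]), 'q', array([-0.64,  0.66,  0.01,  1.42, -0.01,  1.05,  1.04]))
[0.53605039 0.05659443]
[-0.178  0.011 -0.6   -0.015  1.717  0.002]
```

Emit:
{"op": "arm_command", "data": {
  "steps": [
    [-0.178,0,-0.6,0,1,0,255],
    [-0.178,0,-0.6,0,1,0,255],
    [-0.178,0,-0.6,0,1,0,255],
    [-0.178,0,-0.6,0,1,0,255],
    [-0.178,0,-0.6,0,1,0,255],
    [-0.178,0,-0.6,0,1,0,255],
    [-0.178,0,-0.6,0,1,0,255],
    [-0.178,0,-0.6,0,1,0,255],
    [-0.178,0,-0.6,0,1,0,255],
    [-0.178,0,-0.6,0,1,0,255]
  ]
}}

```text
clock: 35.58
tcp_pos: [0.5357, 0.0552, 0.2058]
tcp_rot: [-1.426, 0.74, -0.751]
contact_force: [0.9, 1.0, -4.5]
width: 0.0559
```

```bash
python3 - <<'E'
from h import *
print(pose()); p=slot(-.012,.113); print(rel([*p,.2],down(-7.6)))
E
```

```text
(35.5833, array([0.5357, 0.0552, 0.2058]), 'yaw', np.float64(35.1), 'w', 0.0559, 'F', array([ 0.9,  1. , -4.5]), 'q', array([-0.43,  0.42,  0.3 ,  1.88, -0.17,  0.85,  0.57]))
[-0.002  0.012  0.002 -0.013  0.712 -0.005]
```

Emit:
{"op": "arm_command", "data": {
  "steps": [
    [-0.002,0.01,0.002,-0.013,0.712,-0.005,255],
    [-0.002,0.01,0.002,-0.013,0.712,-0.005,255],
    [-0.002,0.01,0.002,-0.013,0.712,-0.005,255],
    [-0.002,0.01,0.002,-0.013,0.712,-0.005,255],
    [-0.002,0.01,0.002,-0.013,0.712,-0.005,255],
    [-0.002,0.01,0.002,-0.013,0.712,-0.005,255],
    [-0.002,0.1,0.002,-0.013,0.712,-0.005,255],
    [-0.002,0.2,0.002,-0.013,0.712,-0.005,255],
    [-0.002,0.27,0.002,-0.013,0.712,-0.005,255],
    [-0.002,0.3,0.002,-0.013,0.712,-0.005,255],
    [-0.002,0.313,0.002,-0.013,0.712,-0.005,255],
    [-0.002,0.313,0.002,-0.013,0.712,-0.005,255]
  ]
}}

```text
clock: 36.58
tcp_pos: [0.5372, 0.0583, 0.0482]
tcp_rot: [-1.146, 1.306, -1.304]
contact_force: [-0.4, -0.3, -3.6]
width: 0.0561
```

```bash
python3 - <<'E'
from h import *
print(pose()); p=slot(-.012,.113); print(rel([*p,.038],down(-7.6)))
E
```

```text
(36.5833, array([0.5372, 0.0583, 0.0482]), 'yaw', np.float64(-7.5), 'w', 0.0561, 'F', array([-0.4, -0.3, -3.6]), 'q', array([-0.46,  0.7 ,  0.35,  1.96, -0.43,  0.55,  0.05]))
[ 0.004  0.02  -0.002  0.002  0.002  0.   ]
```

Emit:
{"op": "arm_command", "data": {
  "steps": [
    [0.004,0.012,-0.002,0,0,0,255],
    [0.004,0.02,-0.002,0,0,0,255],
    [0.004,0.022,-0.002,0,0,0,255],
    [0.004,0.022,-0.002,0,0,0,255]
  ]
}}

```text
clock: 36.92
tcp_pos: [0.5362, 0.0567, 0.0378]
tcp_rot: [-1.146, 1.306, -1.303]
contact_force: [-1.1, -0.3, -3.7]
width: 0.0565
```

Emit:
{"op": "arm_command", "data": {
  "steps": [
    [0,0.003,0,0,0,0,255],
    [0,0.003,0,0,0,0,255]
  ]
}}

```text
clock: 37.08
tcp_pos: [0.5366, 0.0569, 0.0367]
tcp_rot: [-1.145, 1.305, -1.303]
contact_force: [-1.3, -0.2, -3.6]
width: 0.056
```

Emit:
{"op": "arm_command", "data": {
  "steps": [
    [0,0.002,0,0,0,0,255],
    [0,0.002,0,0,0,0,255]
  ]
}}

```text
clock: 37.25
tcp_pos: [0.5368, 0.057, 0.036]
tcp_rot: [-1.144, 1.305, -1.303]
contact_force: [-0.6, 0.7, 2.3]
width: 0.0564
```

Emit:
{"op": "arm_command", "data": {
  "steps": [
    [0,0.001,0,0,0,0,255],
    [0,0.001,0,0,0,0,255]
  ]
}}

```text
clock: 37.42
tcp_pos: [0.5368, 0.0571, 0.036]
tcp_rot: [-1.144, 1.305, -1.303]
contact_force: [-3.6, 1.9, 8.5]
width: 0.0564
```

Emit:
{"op": "arm_command", "data": {
  "steps": [
    [0,0,0,0,0,0,100],
    [0,0,0,0,0,0,30],
    [0,0,0,0,0,0,30],
    [0,0,0,0,0,0,30],
    [0,0,0,0,0,0,30],
    [0,-0.03,0,0,0,0,30],
    [0,-0.08,0,0,0,0,30],
    [0,-0.16,0,0,0,0,30],
    [0,-0.24,0,0,0,0,30],
    [0,-0.34,0,0,0,0,0],
    [0,-0.5,0,0,0,0,0],
    [0,-0.73,0,0,0,0,0],
    [0,-0.73,0,0,0,0,0],
    [0,-0.73,0,0,0,0,0],
    [0,-0.73,0,0,0,0,0],
    [0,-0.73,0,0,0,0,0],
    [0,-0.73,0,0,0,0,0]
  ]
}}

```text
clock: 38.83
tcp_pos: [0.5372, 0.0566, 0.4026]
tcp_rot: [-1.141, 1.303, -1.303]
contact_force: [-0.8, -0.8, -1.1]
width: 0.0856
```

```bash
python3 - <<'E'
from h import *
print(pose())
for n in('top','scene'):
    im=viewer.read_camera(n); cv2.imwrite(f'pics/{n}7.png',im)
    print(n,[(round(d['score'],2),ray(n,d['uv'],0)[:2].round(3)) for d in viewer.tip_of('jar1',n)])
print([slot(-.012,y).round(3).tolist() for y in(-.112,-.037,.038,.113)])
for n in('top','scene'):
    viewer.read_camera(n); print([(n,round(d['score'],2),ray(n,d['uv'],.275)[:2].round(3)) for d in viewer.tip_of('lamp_grip',n)])
a=cv2.imread('pics/top7.png')[170:310,200:450]; b=cv2.imread('pics/scene7.png')[150:400,130:380]
cv2.imwrite('pics/c7.png',cv2.resize(np.vstack([a,b]),None,fx=1.5,fy=1.5,interpolation=cv2.INTER_CUBIC))
E
```

```text
(38.8333, array([0.5372, 0.0566, 0.4026]), 'yaw', np.float64(-7.4), 'w', 0.0856, 'F', array([-0.8, -0.8, -1.1]), 'q', array([-0.66,  0.27,  0.59,  1.6 , -0.16,  1.31, -0.18]))
top [(0.94, array([ 0.521, -0.163])), (0.67, array([ 0.524, -0.091])), (0.28, array([ 0.545, -0.06 ]))]
scene [(0.84, array([ 0.508, -0.165])), (0.82, array([ 0.53 , -0.019])), (0.76, array([0.531, 0.072])), (0.58, array([ 0.526, -0.092])), (0.55, array([0.536, 0.318]))]
[[0.506, -0.166], [0.516, -0.092], [0.526, -0.018], [0.536, 0.057]]
[('top', 0.55, array([ 0.339, -0.317]))]
[('scene', 0.6, array([ 0.339, -0.317]))]
```

View pics/c7.png

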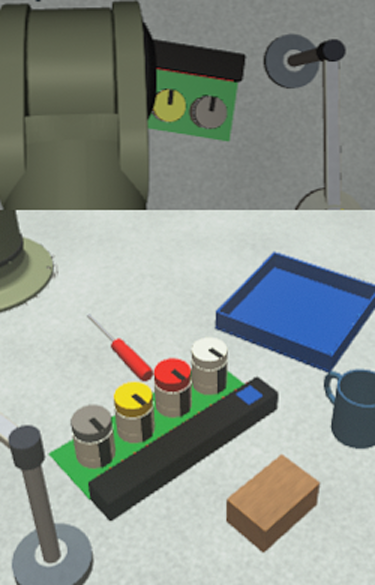

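All four jars stand on the mat with their stripes to the bar: lids at (92,420), (134,397), (173,373) and (210,350) in the lower part. The bin is empty and the lamp is still out. Going back for the lamp.

Emit:
{"op": "arm_command", "data": {
  "steps": [
    [0.8,0,-0.293,0,-1,0,0],
    [0.8,0,-0.293,0,-1,0,0],
    [0.8,0,-0.293,0,-1,0,0],
    [0.8,0,-0.293,0,-1,0,0],
    [0.8,0,-0.293,0,-1,0,0],
    [0.8,0,-0.293,0,-1,0,0],
    [0.8,0,-0.293,0,-1,0,0],
    [0.8,0,-0.293,0,-1,0,0],
    [0.8,0,-0.293,0,-1,0,0],
    [0.8,0,-0.293,0,-1,0,0],
    [0.8,0,-0.293,0,-1,0,0],
    [0.8,0,-0.293,0,-1,0,0],
    [0.8,0,-0.293,0,-1,0,0],
    [0.8,0,-0.293,0,-1,0,0],
    [0.8,0,-0.293,0,-1,0,0]
  ]
}}

```text
clock: 40.48
tcp_pos: [0.3401, -0.3204, 0.4]
tcp_rot: [-1.509, 0.512, -0.51]
contact_force: [0.3, 0.6, -0.1]
width: 0.0852
```

```bash
python3 - <<'E'
from h import *
print(pose()); print(rel([.34,-.3195,.4],down(57)),rel([.34,-.3195,.256],down(57)))
for n in('top','scene'):
    im=viewer.read_camera(n); 
    if n=='top': cv2.imwrite('pics/top8.png',cv2.resize(im[170:310,200:450],None,fx=3,fy=3,interpolation=cv2.INTER_CUBIC))
    print(n,[(round(d['score'],2),ray(n,d['uv'],0)[:2].round(3)) for d in viewer.tip_of('jar1',n)])
E
```

```text
(40.4833, array([ 0.3401, -0.3204,  0.4   ]), 'yaw', np.float64(52.6), 'w', 0.0852, 'F', array([ 0.3,  0.6, -0.1]), 'q', array([-0.05,  0.13,  0.78,  1.77, -0.1 ,  1.28,  1.67]))
[-0.001 -0.     0.001 -0.001 -0.073 -0.002] [-0.001  0.288  0.001 -0.001 -0.073 -0.002]
top [(0.75, array([ 0.525, -0.162])), (0.73, array([ 0.531, -0.09 ])), (0.56, array([0.543, 0.059])), (0.55, array([ 0.523, -0.007]))]
scene [(0.97, array([0.525, 0.066])), (0.92, array([ 0.52 , -0.015])), (0.82, array([ 0.515, -0.093])), (0.82, array([ 0.507, -0.165]))]
```

View pics/top8.png

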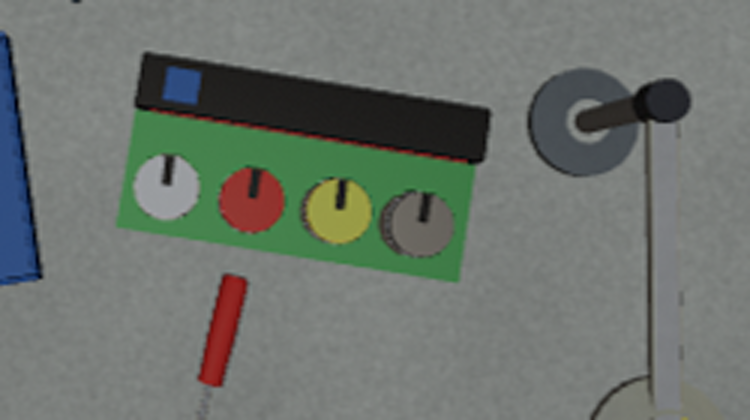

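The clear top view confirms it: all four jars are on the mat at (167,187), (252,200), (340,210) and (422,223), with their bars pointing at the scanner bar to within a few degrees. Now I'll take hold of the lamp grip.

Emit:
{"op": "arm_command", "data": {
  "steps": [
    [0,0.1,0,0,-0.073,0,0],
    [0,0.1,0,0,-0.073,0,0],
    [0,0.2,0,0,-0.073,0,0],
    [0,0.2,0,0,-0.073,0,0],
    [0,0.286,0,0,-0.073,0,0],
    [0,0.286,0,0,-0.073,0,0],
    [0,0.286,0,0,-0.073,0,0],
    [0,0.286,0,0,-0.073,0,190],
    [0,0.286,0,0,-0.073,0,190],
    [0,0.286,0,0,-0.073,0,190],
    [0,0.286,0,0,-0.073,0,190],
    [0,0.286,0,0,-0.073,0,190],
    [0,0.286,0,0,-0.073,0,190],
    [0,0.286,0,0,-0.073,0,190]
  ]
}}

```text
clock: 41.85
tcp_pos: [0.3401, -0.3203, 0.2573]
tcp_rot: [-1.522, 0.451, -0.45]
contact_force: [0.0, 0.5, -0.3]
width: 0.022
```

```bash
python3 - <<'E'
from h import *
print(pose())
P=np.array([.604,-.322])
for a in range(180,102,-5): 
    p=P+.2655*np.array([np.cos(np.radians(a)),np.sin(np.radians(a))]); print(a,p.round(3),rel([*p,.256],down(57))[:3])
E
```

```text
(41.85, array([ 0.3401, -0.3203,  0.2573]), 'yaw', np.float64(57.0), 'w', 0.022, 'F', array([ 0. ,  0.5, -0.3]), 'q', array([ 0.05,  0.3 ,  0.72,  1.99, -0.24,  0.94,  1.89]))
180 [ 0.338 -0.322] [-0.001  0.003 -0.005]
175 [ 0.34  -0.299] [-0.024  0.003  0.035]
170 [ 0.343 -0.276] [-0.044  0.003  0.077]
165 [ 0.348 -0.253] [-0.06   0.003  0.121]
160 [ 0.355 -0.231] [-0.073  0.003  0.165]
155 [ 0.363 -0.21 ] [-0.081  0.003  0.211]
150 [ 0.374 -0.189] [-0.086  0.003  0.257]
145 [ 0.387 -0.17 ] [-0.086  0.003  0.303]
140 [ 0.401 -0.151] [-0.082  0.003  0.349]
135 [ 0.416 -0.134] [-0.075  0.003  0.395]
130 [ 0.433 -0.119] [-0.063  0.003  0.44 ]
125 [ 0.452 -0.105] [-0.048  0.003  0.484]
120 [ 0.471 -0.092] [-0.028  0.003  0.526]
115 [ 0.492 -0.081] [-0.005  0.003  0.566]
110 [ 0.513 -0.073] [0.021 0.003 0.604]
105 [ 0.535 -0.066] [0.05  0.003 0.64 ]
```

Emit:
{"op": "arm_command", "data": {
  "steps": [
    [-0.024,0,0.035,0,0,0,190],
    [-0.044,0,0.077,0,0,0,190],
    [-0.06,0,0.121,0,0,0,190],
    [-0.073,0,0.165,0,0,0,190],
    [-0.081,0,0.211,0,0.05,0,190],
    [-0.086,0,0.257,0,0.1,0,190],
    [-0.086,0,0.303,0,0.15,0,190],
    [-0.082,0,0.349,0,0.2,0,190],
    [-0.075,0,0.395,0,0.25,0,190],
    [-0.063,0,0.44,0,0.3,0,190],
    [-0.048,0,0.484,0,0.35,0,190],
    [-0.038,0,0.505,0,0.38,0,190],
    [-0.028,0,0.526,0,0.4,0,190],
    [-0.017,0,0.546,0,0.43,0,190],
    [-0.005,0,0.566,0,0.45,0,190],
    [0.008,0,0.585,0,0.45,0,190],
    [0.021,0,0.604,0,0.45,0,190],
    [0.035,0,0.622,0,0.45,0,190],
    [0.04,0,0.628,0,0.45,0,190],
    [0.04,0,0.628,0,0.45,0,190]
  ]
}}

```text
clock: 43.52
tcp_pos: [0.5286, -0.0676, 0.2574]
tcp_rot: [-1.412, 0.815, -0.814]
contact_force: [0.0, -0.0, -0.3]
width: 0.0218
```

```bash
python3 - <<'E'
from h import *
print(pose()); print(rel([.535,-.066,.256],down(25)))
snap('scene','s9.png',(100,100,400,340),2)
E
```

```text
(43.5167, array([ 0.5286, -0.0676,  0.2574]), 'yaw', np.float64(30.1), 'w', 0.0218, 'F', array([ 0. , -0. , -0.3]), 'q', array([-0.48,  0.42,  0.68,  1.84, -0.31,  1.  ,  0.85]))
[ 0.004  0.003  0.013 -0.     0.085 -0.001]
```

View pics/s9.png

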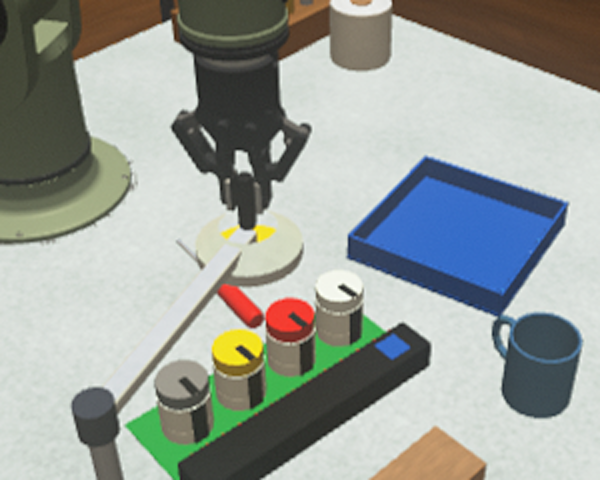

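The head is over the mat region, at (250,243), with the grip at (248,200) between the fingers and the jars undisturbed. One last nudge of about 8 mm, then release.

Emit:
{"op": "arm_command", "data": {
  "steps": [
    [0.003,0,0.008,0,0,0,190],
    [0.006,0,0.018,0,0,0,190],
    [0.006,0,0.018,0,0,0,190],
    [0.006,0,0.014,0,0,0,190],
    [0.006,0,0.014,0,0,0,100],
    [0.006,0,0.014,0,0,0,0],
    [0.006,0,0.014,0,0,0,0],
    [0.006,0,0.014,0,0,0,0],
    [0.006,0,0.014,0,0,0,0],
    [0.006,-0.05,0.014,0,0,0,0],
    [0.006,-0.1,0.014,0,0,0,0],
    [0.006,-0.2,0.014,0,0,0,0],
    [0.006,-0.3,0.014,0,0,0,0],
    [0.006,-0.34,0.014,0,0,0,0],
    [0.006,-0.34,0.014,0,0,0,0],
    [0.006,-0.34,0.014,0,0,0,0]
  ]
}}

```text
clock: 44.9
tcp_pos: [0.5361, -0.0674, 0.429]
tcp_rot: [-1.41, 0.813, -0.816]
contact_force: [-0.2, 0.3, -1.0]
width: 0.0857
```

```bash
python3 - <<'E'
from h import *
print(pose(), rel([.40,.35,.43]))
for n in('top','scene'):
    viewer.read_camera(n); print([(n,round(d['score'],2),ray(n,d['uv'],.275)[:2].round(3)) for d in viewer.tip_of('lamp_grip',n)])
E
```

```text
(44.9, array([ 0.5361, -0.0674,  0.429 ]), 'yaw', np.float64(30.0), 'w', 0.0857, 'F', array([-0.2,  0.3, -1. ]), 'q', array([-0.55,  0.29,  0.75,  1.55, -0.2 ,  1.38,  0.75])) [-0.859 -0.002  0.182  0.     0.     0.   ]
[('top', 0.71, array([ 0.534, -0.069])), ('top', 0.62, array([ 0.716, -0.056]))]
[('scene', 0.66, array([ 0.537, -0.072]))]
```

Now I'll move the arm clear to the side and do a final check.

Emit:
{"op": "arm_command", "data": {
  "steps": [
    [-0.859,0,0.182,0,0,0,0],
    [-0.859,0,0.182,0,0,0,0],
    [-0.859,0,0.182,0,0,0,0],
    [-0.859,0,0.182,0,0,0,0],
    [-0.859,0,0.182,0,0,0,0],
    [-0.859,0,0.182,0,0,0,0],
    [-0.859,0,0.182,0,0,0,0],
    [-0.859,0,0.182,0,0,0,0],
    [-0.859,0,0.182,0,0,0,0],
    [-0.859,0,0.182,0,0,0,0],
    [-0.859,0,0.182,0,0,0,0],
    [-0.859,0,0.182,0,0,0,0],
    [-0.859,0,0.182,0,0,0,0],
    [-0.859,0,0.182,0,0,0,0]
  ]
}}

```text
clock: 46.27
tcp_pos: [0.3992, 0.3495, 0.4264]
tcp_rot: [-1.414, 0.817, -0.814]
contact_force: [2.0, 0.2, 0.3]
width: 0.0852
```

```bash
python3 - <<'E'
from h import *
print(pose())
P=np.array([.604,-.322])
for n in('top','scene'):
    im=viewer.read_camera(n); cv2.imwrite(f'pics/{n}F.png',im)
    for d in viewer.tip_of('lamp_grip',n):
        p=ray(n,d['uv'],.275)[:2]; print(n,round(d['score'],2),p.round(3),'ang',np.degrees(np.arctan2(*(p-P)[::-1])).round(1))
    print(n,[(round(d['score'],2),ray(n,d['uv'],0)[:2].round(3)) for d in viewer.tip_of('jar1',n)])
a=cv2.imread('pics/topF.png')[120:320,200:440]; b=cv2.imread('pics/sceneF.png')[150:390,130:430]
cv2.imwrite('pics/cF.png',np.hstack([cv2.resize(a,(400,333)),cv2.resize(b,(400,320)[:2]).copy() if 0 else cv2.resize(b,(400,333))]))
E
```

```text
(46.2667, array([0.3992, 0.3495, 0.4264]), 'yaw', np.float64(30.0), 'w', 0.0852, 'F', array([2. , 0.2, 0.3]), 'q', array([-1.23,  0.24,  0.52,  1.57, -0.12,  1.37, -0.18]))
top 0.69 [ 0.539 -0.067] ang 104.3
top [(0.96, array([0.543, 0.067])), (0.83, array([ 0.529, -0.004])), (0.63, array([ 0.515, -0.159]))]
scene 0.83 [ 0.54  -0.067] ang 104.0
scene 0.62 [ 0.72  -0.151] ang 55.9
scene 0.56 [ 0.745 -0.225] ang 34.5
scene [(0.95, array([0.533, 0.067])), (0.79, array([ 0.518, -0.087])), (0.75, array([ 0.501, -0.163])), (0.7, array([ 0.526, -0.013]))]
```

View pics/cF.png

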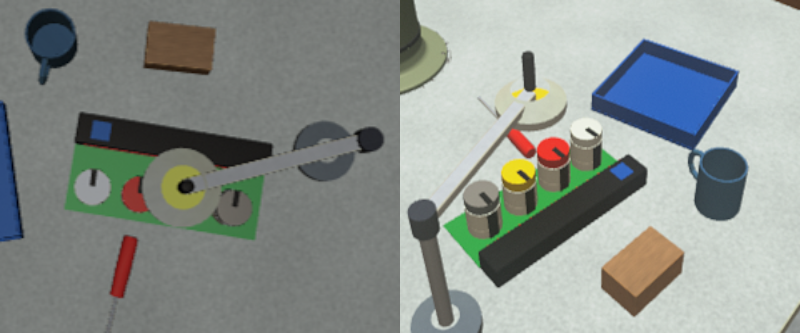

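The lamp head sits over the middle of the mat, about 1 cm from its centre (estimated in both views). All four jars stand upright with their stripes to the bar, the bystanders look unmoved and the arm is clear. Handing in.

```bash
python3 -c "
from bench import ctrl,status
print(status.sense()['clock'],ctrl.sign_off())"
```

```text
the job is handed in; nothing more can be done
46.5667 None
```

I swung the lamp out to its stop and moved all four jars (grey, yellow, red, white) from the bin to the mat. Then I swung the lamp back over the mat and handed the job in at 46.6 s.

**Last checks:**
- **Jars:** All four stand upright on the mat, about 75 mm apart, with stripes facing the scanner bar to within roughly 6°, read by eye. In the last top view the lamp head hides most of the yellow and red jars. The network missed yellow there, but the scene view and an earlier clear top view show all four in place.
- **Lamp:** Both cameras put the head at about (0.539, -0.067), around 1 cm from the mat centre I measured at (0.533, -0.057).
- **Bystanders:** The mug, screwdriver and carton look unmoved in the pictures; I did not measure them. The arm ended clear of everything.

**What did not go cleanly:**
- Setting down the grey jar, I pressed a little too far. The wrist force briefly read 53 N, under its 120 N limit. I placed the other jars more gently, at about 10 N or less.
- One transfer had a wrong sign, so the empty gripper went out above the mug at 0.21 m. It touched nothing.
- The network's jar positions differed by up to about 15 mm between the two cameras. For the final positions I relied on where the gripper released each jar and on the pictures.

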